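# Pack a prize tube with yo-yos and screw on its cap

## Robot

A 6-joint arm with a two-finger parallel gripper is mounted at the origin on the work surface. World frame = base frame: x ahead of the robot, y to its left, z up, the work surface at z = 0. Lengths are in m, angles in rad, forces in N, time in s.
With the tool pointing down it reaches from about 0.35 to 0.85 m from the base axis. Payload 8.1 kg.
Tool frame: the origin (TCP) lies at the very end of the fingers, on their centre line; the grasp point (between the pads) lies 19 mm behind it; z points along the fingers, y is the line along which they close (so a half turn about z gives the same grasp; the last joint's range is limited). The gripper opens to 93 mm and grips with 3 to 60 N. Pads are 15 mm wide; open, the fingers measure 128 mm over their backs; the gripper's body (75 mm by 188 mm) begins 65 mm behind the grasp point.
Start: joints at [-1.216, 0.13, 1.488, -0, 1.523, -0.085], TCP at [0.255, -0.543, 0.219] pointing down, gripper open.
Joint ranges: [-2.96, 2.96], [-0.89, 2.26], [0.02, 2.5], [-1.34, 4.48], [0, 2.73], [-2.66, 2.66]. Speed limits (rad/s): [2.39, 2.39, 2.79, 3.14, 3.14, 3.14].

## Interface

Orientations are given as a rotation vector (axis times angle).
In Python, from plant import monitor, eyes, ticket gives the robot as it stands.
- The arm moves only by the tool arm_command, never from a script. Its argument "deltas" is a list that holds one entry, the list of rows, each a list of 6 numbers: the shift along the world's x, y, z in cm, then the turn, a rotation vector about the world's x, y, z in degrees. In form: [[[tx, ty, tz, rx, ry, rz], ...]]. A call has 1 to 12 rows; each row shifts and turns the commanded pose from where the row before left it; what a row does not reach is not made up. A row lasts 1/12 s, in which the tool goes at most 41.7 mm and 7.16 degrees, less where a joint would pass 70% of its speed; a pose out of reach is approached as far as the arm can. A call is refused whole if a number of a shift passes 4.17 or a number of a turn 7.16, either way. A call with a gripper value outside its range is refused whole. "gripper" is the opening, from -1 (shut) to 1 (fully open), set as the call begins (left out, the last holds). The fingers move at their own pace and stop on an object; "squeeze" is the grip in N (left out, the last holds). Time passes only in rows, so rows that do not move let the fingers close. It gives the time, the measured TCP pose, the force, the opening and the grip force at its end, in the units of the state.
- monitor.read_state(): the state, without advancing time (a new reading comes with each control period).
- eyes.read_camera(name): name is "scene" or "top"; returns the picture (420x560x3 uint8, blue, green, red); there is no depth.
- eyes.camera_model(name): a dict with "fx", "fy", "cx", "cy" (pixels), "rvec" (rotation vector, rad) and "tvec" (3), from world to camera coordinates, as OpenCV has them. Camera axes: x right, y down, z forward; pixel columns grow to the right and rows downward; lengths in m; the calibration is good to about 2 mm. A picture is of the moment at which its call begins. camera_model takes no time and is no camera call.
- ticket.close_job(): hands the job in; it is judged then, once.
The state is a dict: "t": time; "q": joint angles; "dq": joint speeds; "joint_torque": joint torques, N m; "tool_pos": TCP position; "orientation": TCP orientation; "force": force on the tool from outside, world axes, zero at the start; "wrist_torque": the same for the moment, N m; "opening": finger opening in m; "gripper_force": force on a finger pad.
Only numpy, scipy, OpenCV 4.12 (cv2) and the standard library are available. Lean on these libraries where they do the work, as an engineer would, in place of code of your own. Each camera call takes 0.05 s, during which the arm holds its last target. There are 200 camera calls.

## Task

Pack every yo-yo on the counter flat into the clear prize tube, ramming each one down past the spring catches with the pusher until the whole stack sits firmly on the bottom, pressing down on the top one with the pusher to make sure. Set the cap on the neck, turn it backwards (anticlockwise from above) until its lugs drop into the thread, then screw it clockwise fully down. Leave the pusher standing upright in its stand, and do not disturb the other things on the counter.

Things in the scene. Friction and masses are not known exactly. Their poses are not given: they have to be found in the camera images.
- tube: Clear upright prize tube fixed on a square dark steel plate 130 x 130 x 14 mm; origin under the plate's centre on the counter, z up. Round bore 59 mm across, inner floor 14 mm and mouth 140 mm above the counter, wall 3 mm. It holds up to three yo-yos flat, one on another; their middles are then 32, 68 and 104 mm above the counter.
- tube_mouth (a point): Centre of the tube's mouth, 140 mm above the counter. A yo-yo waiting on the top balls has its top about level with the mouth, so it must be rammed down before the next can go in.
- tube_balls (a point): On the tube's axis, 104 mm above the counter. Here, and 36 and 72 mm lower, three steel balls on springs stand 5 mm into the bore. A yo-yo let into the mouth stops on balls (at the top ones or lower) and needs a push of 5 to 12 N to pass each ring of balls, with snaps; at home the balls lie in its waist groove.
- tube_thread (a point): On the tube's axis, 132 mm above the counter: flat top of a grey right-hand thread on the neck (80 mm across), with three 20 degree gaps, 120 degrees apart, where the cap's lugs can drop in. A tooth beside each gap stops the cap there when turned anticlockwise on top of the ridges, and blocks it from turning clockwise over the ridge tops. Find the gaps by turning.
- cap: White ribbed screw cap, 90 mm across, 28 mm high without its grip, about 0.15 kg, lying skirt down; origin at the centre of the skirt's lower edge, z up. Origin height with the cap on the neck: 132 mm with the lugs riding on the ridges (135.5 on the teeth), 122 mm dropped into the gaps, 116 mm fully screwed down, which takes 85 to 100 degrees clockwise from the gap.
- cap_bar (a point): Middle of the bar grip on the cap, 40 mm above the cap's origin: 64 mm long (along the cap's x), 22 mm wide (y), from 28 to 52 mm above the origin; pinch it across its width. With the bar only loosely between the fingers (4 mm play or more) the cap can be turned and still fall into the thread by its own weight.
- cap_lugs (a point): Same point as the cap's origin. Three lugs, 120 degrees apart, stand inward from the skirt at this height; about 2 mm of clearance all round the neck.
- pusher: Rod for ramming, upright in its stand; origin at the centre of the foot's underside, z up along the rod. Black rubber foot 44 mm across, 12 mm high, shaft 16 mm across, square wooden handle 24 x 24 mm (sides along x and y) from 105 to 161 mm above the origin, then a 38 x 38 mm head up to 169 mm. About 0.22 kg. Held 130 mm or more above the foot it reaches the lowest yo-yo's top.
- stand: Black square pusher stand 88 x 88 mm, 22 mm high, fixed; origin under its centre on the counter. Its square recess is 60 x 60 mm with its floor 8 mm above the counter; the pusher stands in it.
- yoyo1: Plain wooden yo-yo lying flat (either side up is alike), 54 mm across, 36 mm high, with a waist groove half-way up, bevelled rims, mass about 0.1 kg; origin at the centre of its underside, z along its axle. Two or three of the yo-yos are present.
- yoyo2: Plain wooden yo-yo lying flat (either side up is alike), 54 mm across, 36 mm high, with a waist groove half-way up, bevelled rims, mass about 0.1 kg; origin at the centre of its underside, z along its axle. Two or three of the yo-yos are present.
- yoyo3: Plain wooden yo-yo lying flat (either side up is alike), 54 mm across, 36 mm high, with a waist groove half-way up, bevelled rims, mass about 0.1 kg; origin at the centre of its underside, z along its axle. Two or three of the yo-yos are present.
- yoyo1_mid (a point): Middle of yoyo1, 18 mm above its underside.
- yoyo2_mid (a point): Middle of yoyo2, 18 mm above its underside.
- yoyo3_mid (a point): Middle of yoyo3, 18 mm above its underside.
- toy_car: Blue toy car 95 x 52 mm, 41 mm high, bystander; origin under its centre. It stands among the yo-yos.
- tumbler: White tumbler 74 mm across, 120 mm high, bystander; origin under its centre.
- prize_box: Yellow box 90 x 130 x 60 mm high, bystander; origin under its centre.
- puzzle_box: Red box 110 x 110 x 45 mm high, bystander; origin under its centre.
- sweet_tin: Metal tin 90 mm across, 50 mm high, bystander; origin under its centre.
Not all that is in view belongs to the job. What is shaped like the yoyo1 but purple or yellow is not meant.

How it is judged:
By the outcome, as a careful person would: the job done as asked, in the order asked, and still so for the second after the job is handed in, with the robot touching nothing.
Of yoyo1, yoyo2, yoyo3 only 2 to 3 are there at a start; the rules pass over those that are not, and their reading is None.
At some moment in a run one of yoyo1, yoyo2, yoyo3, cap may be knocked a few centimetres aside while the robot is not near it.
It also fails if it takes over 210 s, if anything falls off the work surface, if the arm or the gripper's body presses on something with over 40 N, if the wrist force passes 120 N, or if a joint passes its speed limit or range.

## Working session

There is one attempt and no reset: what is moved stays moved. The work goes in short steps, Python scripts to look and compute and a tool call to move; the robot and the scene stay as the last step left them, time stands still between calls to the robot, and variables do not carry over. Pictures are saved under pics/ and viewed, at most 14 in all, crops included, and the job is handed in when it is done.

Besides the shell and the picture viewer there is one more tool, called as name(argument=value, ...) on one line, values as JSON. arm_command: Moves the arm, as the interface text tells. Its arguments: {"type":"object","properties":{"deltas":{"type":"array"},"gripper":{"type":"number"},"squeeze":{"type":"number"}},"required":["deltas"]}

```bash
mkdir -p pics; ls; cat > h.py <<'E'
import numpy as np, cv2
from plant import monitor, eyes, ticket
def cam(n):
    m=eyes.camera_model(n); R=cv2.Rodrigues(np.array(m['rvec'],float))[0]; t=np.array(m['tvec'],float).ravel()
    K=np.array([[m['fx'],0,m['cx']],[0,m['fy'],m['cy']],[0,0,1.]]); return K,R,t
def ray(n,u,v):
    K,R,t=cam(n); d=R.T@np.linalg.inv(K)@np.array([u,v,1.]); return -R.T@t,d/np.linalg.norm(d)
def onz(n,u,v,z):
    o,d=ray(n,u,v); return o+d*(z-o[2])/d[2]
def tri(a,b):
    (o1,d1),(o2,d2)=ray('scene',*a),ray('top',*b)
    s=np.linalg.lstsq(np.c_[d1,-d2],o2-o1,rcond=None)[0]; p,q=o1+d1*s[0],o2+d2*s[1]
    return (p+q)/2,np.linalg.norm(p-q)
def proj(n,p):
    K,R,t=cam(n); c=K@(R@np.array(p,float)+t); return c[:2]/c[2]
E
python3 - <<'E'
from h import *
for n in('scene','top'):
    cv2.imwrite(f'pics/{n}0.png',eyes.read_camera(n)); K,R,t=cam(n); print(n,K[0,0],(-R.T@t).round(3),R[2].round(2))
s=monitor.read_state(); print(s['t'],s['force'],s['orientation'])
E
```

```text
pics
scene 457.138642576631 [1.055 0.906 1.024] [-0.36 -0.66 -0.66]
top 477.62563890790096 [0.348 0.016 1.421] [ 0.14 -0.02 -0.99]
0.1 [ 0.01013358 -0.05434279 -0.3798704 ] [-3.06435562e+00 -6.84891249e-01  3.76349084e-04]
```

View pics/scene0.png

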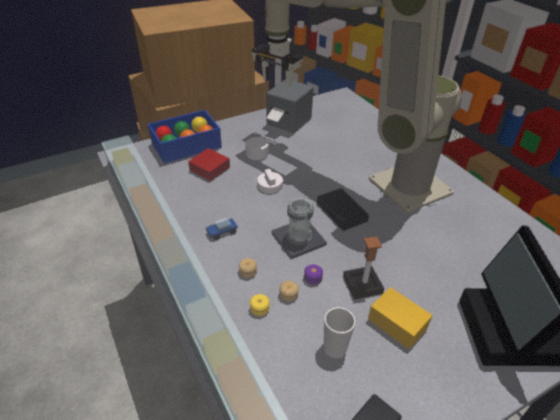

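View pics/top0.png

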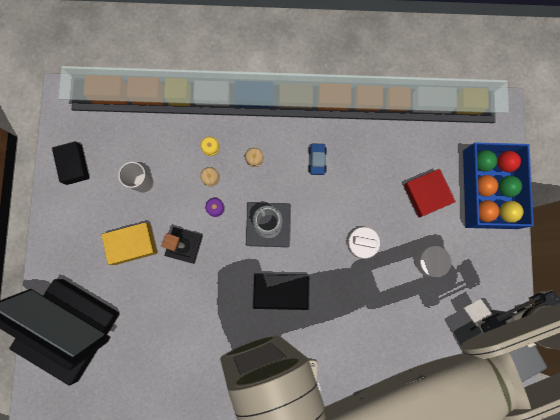

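The wooden yo-yos are at scene (248,268) and (288,291), which are (254,157) and (209,176) in top. Things that could be mistaken for them:
- The yellow yo-yo, scene (260,304) / top (209,146).
- The purple yo-yo, scene (313,273) / top (214,207).
- The orange balls in the blue bin, top (488,186).

By the description I choose the two plain wooden ones. Next is the close crop and the measurements.

```bash
python3 - <<'E'
from h import *
a=cv2.imread('pics/scene0.png');b=cv2.imread('pics/top0.png')
cv2.imwrite('pics/c1.png',np.vstack([cv2.resize(a[180:320,200:400],(800,560),interpolation=cv2.INTER_CUBIC)]))
cv2.imwrite('pics/c2.png',cv2.resize(b[130:280,150:350],(800,600),interpolation=cv2.INTER_CUBIC))
def blobs(im,lo,hi,mn,mx):
    m=cv2.inRange(cv2.cvtColor(im,cv2.COLOR_BGR2HSV),lo,hi); n,l,s,c=cv2.connectedComponentsWithStats(m)
    return [(c[i].round(1).tolist(),s[i].tolist()) for i in range(1,n) if mn<s[i,4]<mx]
for nm,lo,hi in(('wood',(8,60,100),(20,170,255)),('white',(0,0,200),(180,60,255)),('handle',(5,100,60),(14,255,200))):
    for k,im in(('scene',a),('top',b)): print(nm,k,[x for x in blobs(im,lo,hi,60,2500) if 120<x[0][0]<400 and 120<x[0][1]<320])
E
```

```text
wood scene [([372.5, 242.0], [364, 236, 18, 13, 163]), ([247.4, 267.2], [239, 258, 18, 20, 274]), ([288.5, 290.4], [280, 281, 18, 20, 309]), ([378.8, 319.7], [369, 302, 26, 32, 168])]
wood top [([253.8, 156.7], [245, 148, 18, 19, 276]), ([209.3, 176.2], [200, 167, 19, 19, 280]), ([169.8, 241.7], [161, 233, 18, 18, 208])]
white scene [([274.2, 176.8], [266, 170, 16, 16, 110]), ([262.1, 180.3], [258, 174, 11, 13, 73])]
white top [([139.0, 179.5], [135, 175, 9, 11, 61]), ([364.5, 242.4], [349, 227, 31, 31, 670])]
handle scene [([371.9, 246.2], [364, 237, 17, 23, 225])]
handle top [([170.4, 241.8], [162, 233, 18, 18, 224])]
```

View pics/c1.png

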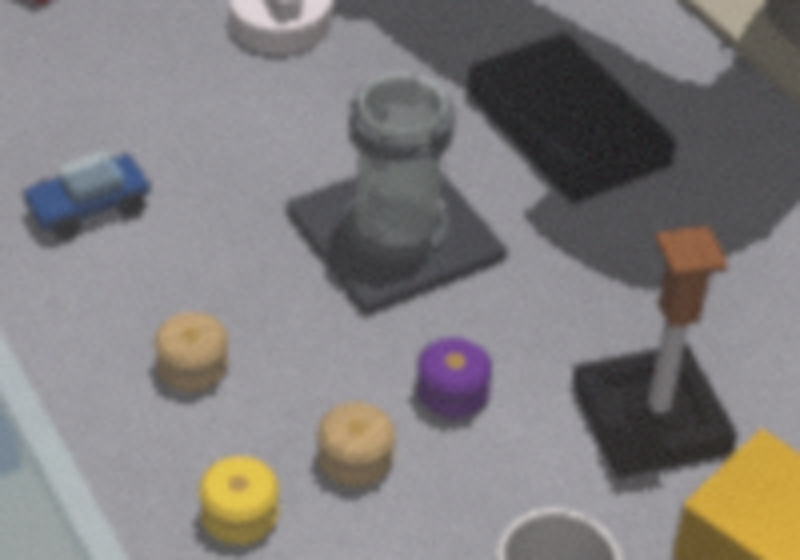

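View pics/c2.png

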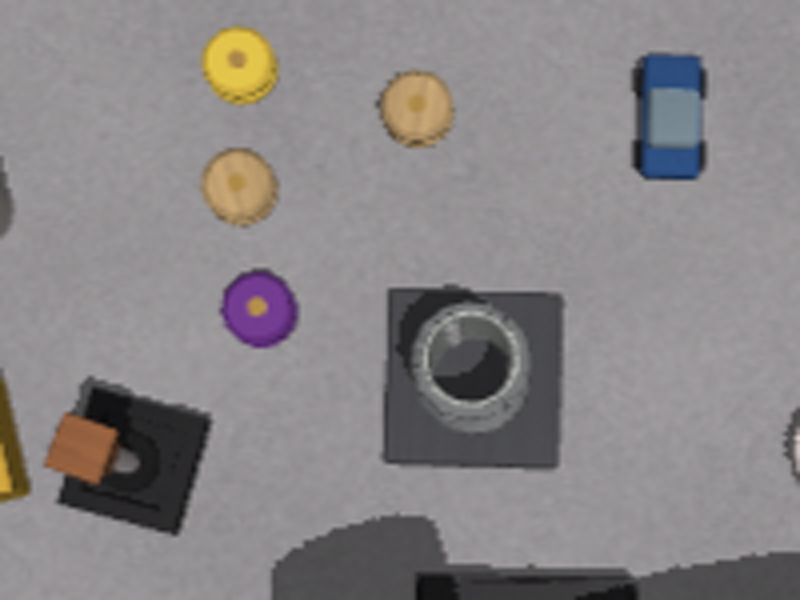

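The crop confirms that the two chosen yo-yos are plain wood, with axle tops at scene (247.6,264.2) and (289.2,286.8). The other two are yellow and purple. The tube is empty, with its mouth at scene (300.8,206.2) / top (267.5,219.7), and the pusher head is at top (171,242).

```bash
python3 - <<'E'
from h import *
a=cv2.imread('pics/scene0.png');b=cv2.imread('pics/top0.png')
pt=lambda nm,s,t: print(nm,*[x.round(4) if hasattr(x,'round') else x for x in tri(s,t)])
pt('yA',(247.6,264.2),(254.2,155.8)); pt('yB',(289.2,286.8),(209,175.5)); pt('mouth',(300.8,206.2),(267.5,219.7))
pt('head',(200+691/4,180+249/4),(150+84/4,130+448/4))
# segmentation blobs intersected with mid plane as check
for n,u,v in(('top',253.8,156.7),('top',209.3,176.2),('scene',247.4,267.2),('scene',288.5,290.4)): print(n,onz(n,u,v,.03).round(4))
print('head169+8',onz('top',171,242,.177),'mouth',onz('top',267.5,219.7,.14))
# tube plate corners (z=.014) and stand corners (z=.022)
P=lambda L,z:[onz('top',150+u/4,130+v/4,z)[:2].round(4) for u,v in L]
p=P([(388,289),(562,293),(558,467),(384,463)],.014);print('plate',p,np.mean(p,0))
p=P([(90,378),(210,415),(178,534),(58,500)],.022);print('stand',p,np.mean(p,0),np.linalg.norm(p[0]-p[1]),np.linalg.norm(p[1]-p[2]))
p=P([(65,413),(119,427),(102,484),(45,468)],.177);print('headc',p,np.mean(p,0))
cv2.imwrite('pics/c3.png',np.hstack([cv2.resize(b[220:265,340:390],(400,360),interpolation=cv2.INTER_CUBIC),cv2.resize(a[160:205,245:295],(400,360),interpolation=cv2.INTER_CUBIC)]))
s=monitor.read_state();print(s['tool_pos'])
E
```

```text
yA [0.6947 0.0889 0.0268] 0.0017
yB [0.6307 0.2203 0.0294] 0.0015
mouth [0.492  0.042  0.1309] 0.0019
head [0.4233 0.2908 0.1682] 0.0019
top [0.6918 0.0894 0.03  ]
top [0.6291 0.2188 0.03  ]
scene [0.7007 0.1022 0.03  ]
scene [0.6383 0.2311 0.03  ]
head169+8 [0.4235386  0.28819497 0.177     ] mouth [0.49170609 0.04126992 0.14      ]
plate [array([0.5565, 0.106 ]), array([ 0.5568, -0.0233]), array([ 0.4275, -0.0231]), array([0.4275, 0.1046])] [0.492075 0.04105 ]
stand [array([0.4841, 0.3206]), array([0.4591, 0.232 ]), array([0.3724, 0.251 ]), array([0.3949, 0.3387])] [0.427625 0.285575] 0.09205954594717483 0.08875747855814743
headc [array([0.4459, 0.3017]), array([0.4376, 0.2664]), array([0.4006, 0.2754]), array([0.4101, 0.3125])] [0.42355 0.289  ]
[ 0.25528321 -0.54241971  0.21770095]
```

View pics/c3.png

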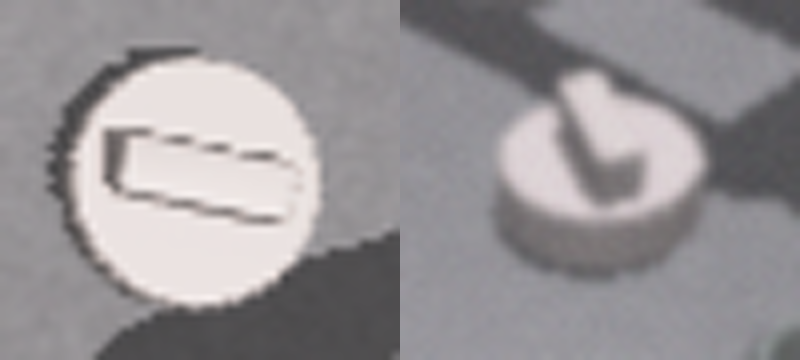

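arm_command(deltas=[[[2.2,3.2,0,0,0,-2.1],[2.2,3.2,0,0,0,-2.1],[2.2,3.2,0,0,0,-2.1],[2.2,3.2,0,0,0,-2.1],[2.2,3.2,0,0,0,-2.1],[2.2,3.2,0,0,0,-2.1],[2.2,3.2,0,0,0,-2.1],[2.2,3.2,0,0,0,-2.1],[2.2,3.2,0,0,0,-2.1],[2.2,3.2,0,0,0,-2.1],[2.2,3.2,0,0,0,-2.1],[2.2,3.2,0,0,0,-2.1]]], gripper=0.6, squeeze=12)

```text
t: 1.1
tool_pos: [0.52, -0.157, 0.2183]
orientation: [-3.141, 0.003, 0.001]
force: [0.1, -0.4, -0.5]
opening: 0.0744
gripper_force: 0.0
```

arm_command(deltas=[[[1.72,2.46,-1,0,0,0],[1.72,2.46,-1,0,0,0],[1.72,2.46,-1,0,0,0],[1.72,2.46,-1,0,0,0],[1.72,2.46,-1,0,0,0],[1.72,2.46,-1,0,0,0],[1.72,2.46,-1,0,0,0],[1.72,2.46,-1,0,0,0],[1.72,2.46,-1,0,0,0],[1.72,2.46,-1,0,0,0],[0,0,0,0,0,0]]])

```text
t: 2.02
tool_pos: [0.691, 0.0919, 0.114]
orientation: [-3.14, -0.005, 0.008]
force: [-0.2, -1.1, -0.8]
opening: 0.0747
gripper_force: 0.0
```

```bash
python3 - <<'E'
from h import *
s=monitor.read_state(); print(s['tool_pos'])
a=eyes.read_camera('scene');b=eyes.read_camera('top')
for n,i in(('scene',a),('top',b)): print(n,proj(n,s['tool_pos']).round(1),proj(n,[.692,.089,.018]).round(1))
cv2.imwrite('pics/d1.png',np.hstack([cv2.resize(a[200:300,200:300],(400,400),interpolation=cv2.INTER_CUBIC),cv2.resize(b[110:210,200:300],(400,400),interpolation=cv2.INTER_CUBIC)]))
E
```

```text
[0.69099726 0.09187563 0.11397445]
scene [247.9 243.3] [248.2 265.9]
top [251.6 149.7] [254.1 157.6]
```

View pics/d1.png

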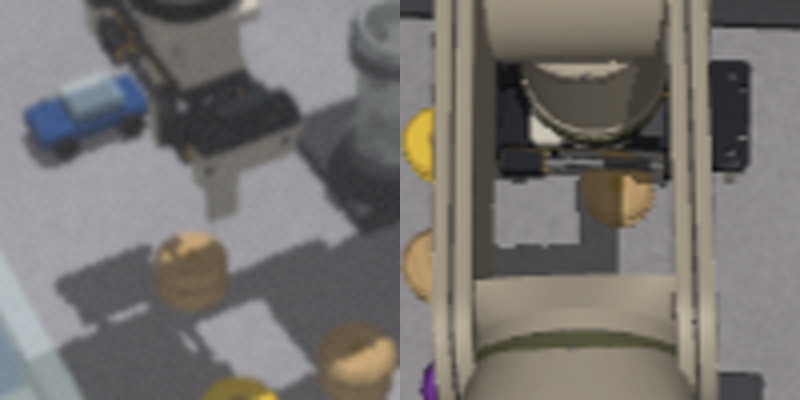

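The yo-yo stands under the open gripper, at scene (248,266), and agrees with its projection to about 1 px. I'm going down to grasp it.

arm_command(deltas=[[[0.1,-0.3,-2.4,0,0,0],[0,0,-2.4,0,0,0],[0,0,-2,0,0,0],[0,0,-1.5,0,0,0],[0,0,-1.5,0,0,0],[0,0,0,0,0,0],[0,0,0,0,0,0]]])

```text
t: 2.7
tool_pos: [0.6919, 0.0836, 0.0202]
orientation: [3.141, -0.001, -0.002]
force: [0.3, 0.8, 0.1]
opening: 0.0744
gripper_force: 0.0
```

arm_command(deltas=[[[0,0,0,0,0,0],[0,0,0,0,0,0],[0,0,0,0,0,0],[0,0,0,0,0,0],[0,0,0,0,0,0],[0,0,0,0,0,0],[0,0,0,0,0,0],[0,0,0,0,0,0]]], gripper=0.0)

```text
t: 3.37
tool_pos: [0.6935, 0.0844, 0.0221]
orientation: [-3.141, -0.0, -0.004]
force: [-0.6, 1.2, 5.7]
opening: 0.0534
gripper_force: 12.0
```

arm_command(deltas=[[[0,0,2,0,0,0],[0,0,3.5,0,0,0],[0,0,4,0,0,0],[0,0,4,0,0,0],[-2,-0.4,2.5,0,0,0],[-3,-0.7,0,0,0,0],[-4,-0.8,0,0,0,0],[-4,-0.8,0,0,0,0],[-3,-0.8,0,0,0,0],[-2.5,-0.5,0,0,0,0],[-1.5,-0.4,0,0,0,0],[0,0,0,0,0,0]]])

```text
t: 4.37
tool_pos: [0.4899, 0.0396, 0.1804]
orientation: [3.141, -0.001, -0.002]
force: [0.3, 0.3, -0.7]
opening: 0.0528
gripper_force: 12.0
```

arm_command(deltas=[[[0,0,0,0,0,0],[0,0,0,0,0,0],[0,0,0,0,0,0]]])

```text
t: 4.62
tool_pos: [0.4933, 0.0402, 0.1807]
orientation: [-3.142, -0.0, -0.0]
force: [-0.9, -0.7, -1.4]
opening: 0.0528
gripper_force: 12.0
```

```bash
python3 - <<'E'
from h import *
s=monitor.read_state(); print(s['tool_pos'],s['force'],s['wrist_torque'])
a=eyes.read_camera('scene');b=eyes.read_camera('top')
for n in('scene','top'): print(n,proj(n,np.array(s['tool_pos'])-[0,0,.002]).round(1))
cv2.imwrite('pics/d2.png',np.hstack([cv2.resize(a[150:250,250:350],(400,400),interpolation=cv2.INTER_CUBIC),cv2.resize(b[170:270,215:315],(400,400),interpolation=cv2.INTER_CUBIC)]))
E
```

```text
[0.49329595 0.04024116 0.18069894] [-0.92258011 -0.68967837 -1.36079117] [-0.00623978  0.00034715 -0.02389274]
scene [300.5 193.6]
top [267.7 217.4]
```

View pics/d2.png

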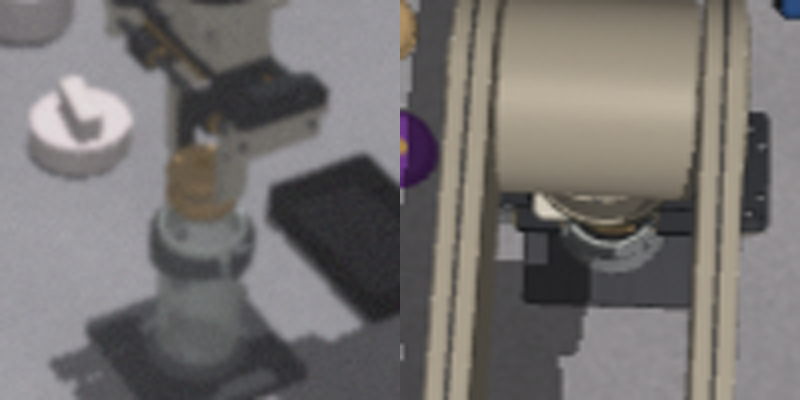

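The yo-yo hangs upright at scene crop column 205, directly over the tube mouth at column 203. I'm lowering it slowly.

arm_command(deltas=[[[-0.1,0.1,-0.8,0,0,0],[0,0,-0.6,0,0,0],[0,0,-0.5,0,0,0],[0,0,-0.5,0,0,0],[0,0,-0.3,0,0,0],[0,0,-0.3,0,0,0],[0,0,-0.3,0,0,0],[0,0,0,0,0,0],[0,0,0,0,0,0]]])

```text
t: 5.47
tool_pos: [0.4914, 0.0411, 0.1476]
orientation: [-3.142, 0.0, 0.0]
force: [0.6, 0.2, -0.2]
opening: 0.0527
gripper_force: 12.0
```

arm_command(deltas=[[[0,0,-0.2,0,0,0],[0,0,-0.2,0,0,0],[0,0,0,0,0,0],[0,0,0,0,0,0]]])

```text
t: 5.8
tool_pos: [0.4914, 0.0411, 0.1436]
orientation: [-3.142, 0.0, 0.0]
force: [0.1, 0.0, -0.9]
opening: 0.053
gripper_force: 12.0
```

arm_command(deltas=[[[0,0,0,0,0,0],[0,0,0,0,0,0],[0,0,0,0,0,0],[0,0,0,0,0,0],[0,0,1,0,0,0],[0,0,3,0,0,0],[0,0,3,0,0,0],[-1,3,1,0,0,0],[-1,3.5,0,0,0,-3],[-1,3.5,0,0,0,-4],[-1,3.5,0,0,0,-4],[-1,3.5,0,0,0,-2.5]]], gripper=0.4)

```text
t: 6.8
tool_pos: [0.4411, 0.2126, 0.2249]
orientation: [-3.118, 0.376, -0.002]
force: [-0.1, 0.3, 0.8]
opening: 0.065
gripper_force: 0.0
```

```bash
python3 - <<'E'
from h import *
s=monitor.read_state(); print(s['tool_pos'],s['force'])
a=eyes.read_camera('scene');b=eyes.read_camera('top')
cv2.imwrite('pics/d3.png',np.hstack([cv2.resize(a[150:250,250:350],(400,400),interpolation=cv2.INTER_CUBIC),cv2.resize(b[170:270,215:315],(400,400),interpolation=cv2.INTER_CUBIC)]))
E
```

```text
[0.44106285 0.21256579 0.2249412 ] [-0.11371939  0.30104226  0.84315062]
```

View pics/d3.png

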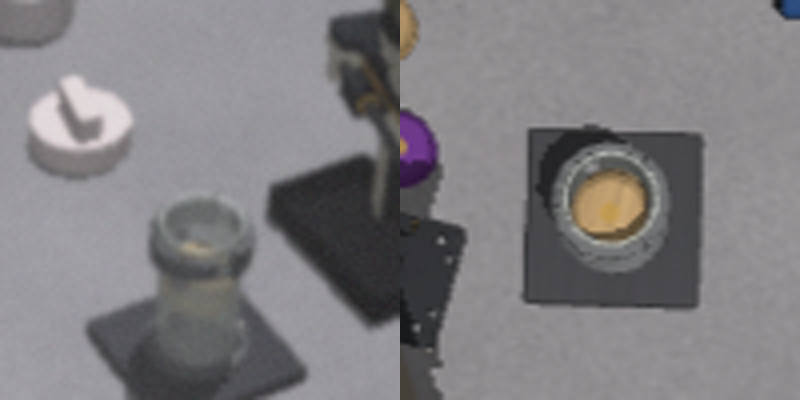

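The yo-yo lies flat inside the tube, at top crop (610,205). Next is the pusher.

arm_command(deltas=[[[-0.8,3,0,0,0,0],[-0.6,3,0,0,0,0],[-0.4,1.7,0,0,0,0],[0,0,0,0,0,0],[0,0,-2,0,0,0],[0,0,-3,0,0,0],[0,0,-2.5,0,0,0],[0,0,-1.5,0,0,0],[0,0,-1.2,0,0,0],[0,0,0,0,0,0],[0,0,0,0,0,0]]])

```text
t: 7.82
tool_pos: [0.4238, 0.2874, 0.1219]
orientation: [3.119, -0.37, -0.0]
force: [-0.3, 0.5, -0.3]
opening: 0.0651
gripper_force: 0.0
```

arm_command(deltas=[[[0,0,0,0,0,0],[0,0,0,0,0,0],[0,0,0,0,0,0],[0,0,0,0,0,0],[0,0,0,0,0,0],[0,0,0,0,0,0],[0,0,0,0,0,0],[0,0,0,0,0,0],[0,0,0,0,0,0],[0,0,0,0,0,0]]], gripper=-0.9, squeeze=50)

```text
t: 8.65
tool_pos: [0.424, 0.2884, 0.1224]
orientation: [-3.119, 0.369, -0.002]
force: [0.4, 0.0, 5.0]
opening: 0.0373
gripper_force: 49.1
```

```bash
python3 - <<'E'
from h import *
s=monitor.read_state(); print(s['tool_pos'],s['force'],s['opening'],s['wrist_torque'])
a=eyes.read_camera('scene')
for z in(.008,.113,.122,.141,.169,.177,.206): print(z,(proj('scene',[.4238,.2887,z])-[315,205])*6)
cv2.imwrite('pics/d4.png',cv2.resize(a[205:305,315:415],(600,600),interpolation=cv2.INTER_CUBIC))
E
```

```text
[0.42399273 0.28844172 0.12239481] [0.42213512 0.0489708  5.02595785] 0.03734153254036978 [ 0.09827682 -0.05765151 -0.0043575 ]
0.008 [290.97026098 457.25462367]
0.113 [322.44529853 306.7940745 ]
0.122 [325.30933768 293.10306928]
0.141 [331.44806573 263.75802426]
0.169 [340.73033608 219.38586132]
0.177 [343.43558028 206.45394575]
0.206 [353.44746197 158.59401185]
```

View pics/d4.png

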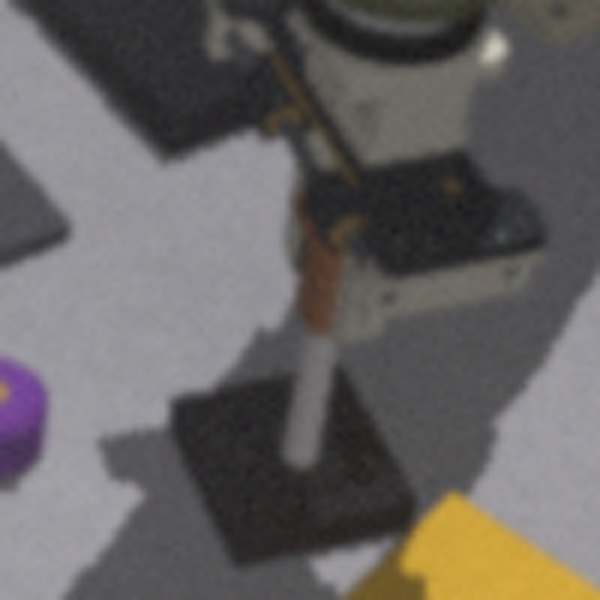

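The picture shows the handle between the fingers, with the fingertips at crop (360,335). The 37 mm opening means the finger bases are clamped on the 38 mm head. I'll open, raise a little and try again.

arm_command(deltas=[[[0,0,0,0,0,0],[0,0,0,0,0,0],[0,0,0,0,0,0],[0,0,0.8,0,0,0],[0,0,0.8,0,0,0],[0,0,0,0,0,0]]], gripper=0.2)

```text
t: 9.2
tool_pos: [0.4245, 0.2886, 0.1399]
orientation: [-3.118, 0.369, -0.003]
force: [0.8, -0.0, 0.7]
opening: 0.0556
gripper_force: 0.0
```

arm_command(deltas=[[[0,0,0,0,0,0],[0,0,0,0,0,0],[0,0,0,0,0,0],[0,0,0,0,0,0],[0,0,0,0,0,0],[0,0,0,0,0,0],[0,0,0,0,0,0],[0,0,0,0,0,0],[0,0,0,0,0,0],[0,0,0,0,0,0]]], gripper=-0.9, squeeze=20)

```text
t: 10.03
tool_pos: [0.4234, 0.2881, 0.1375]
orientation: [3.12, -0.369, -0.0]
force: [-0.1, 0.1, -0.7]
opening: 0.0383
gripper_force: 19.6
```

arm_command(deltas=[[[0,0,0,0,0,0],[0,0,0,0,0,0],[0,0,0.8,0,0,0],[0,0,0.8,0,0,0],[0,0,0,0,0,0],[0,0,0,0,0,0]]], gripper=0.1)

```text
t: 10.53
tool_pos: [0.4242, 0.2885, 0.155]
orientation: [-3.119, 0.369, -0.003]
force: [0.0, -0.3, -0.0]
opening: 0.051
gripper_force: 0.0
```

arm_command(deltas=[[[0,0,0,0,0,0],[0,0,0,0,0,0],[0,0,0,0,0,0],[0,0,0,0,0,0],[0,0,0,0,0,0],[0,0,0,0,0,0],[0,0,0,0,0,0],[0,0,0,0,0,0]]], gripper=-0.9, squeeze=58)

```text
t: 11.2
tool_pos: [0.4233, 0.2881, 0.1534]
orientation: [3.12, -0.369, -0.0]
force: [0.3, 0.5, -0.8]
opening: 0.037
gripper_force: 57.3
```

arm_command(deltas=[[[0,0,0.5,0,0,0],[0,0,1.5,0,0,0],[0,0,2.5,0,0,0],[0,0,3,0,0,0],[0,0,3,0,0,0],[0,0,3,0,0,0],[0,0,2.5,0,0,0],[0,0,1.5,0,0,0],[0,0,0.5,0,0,0],[0,0,0,0,0,0],[0,0,0,0,0,0]]])

```text
t: 12.12
tool_pos: [0.4232, 0.2879, 0.3326]
orientation: [3.119, -0.369, -0.002]
force: [-1.0, -0.2, -2.0]
opening: 0.0373
gripper_force: 57.3
```

```bash
python3 - <<'E'
from h import *
s=monitor.read_state(); print(s['tool_pos'],s['force'],s['opening'],s['wrist_torque'])
a=eyes.read_camera('scene')
c=proj('scene',s['tool_pos']);print(c); x,y=int(c[0])-60,int(c[1])-40
for z in(.146,.125,.041,.029): print((proj('scene',np.array(s['tool_pos'])-[0,0,z])-[x,y])*5)
cv2.imwrite('pics/d5.png',cv2.resize(a[y:y+120,x:x+120],(600,600),interpolation=cv2.INTER_CUBIC))
E
```

```text
[0.42323108 0.28794546 0.33256519] [-0.97971093 -0.23739462 -1.99628737] 0.037326690296719985 [0.0789628  0.03907638 0.01498534]
[381.87111992 193.0695392 ]
[258.89903494 417.76529472]
[264.97458241 388.7061049 ]
[290.79363708 265.21421962]
[294.69407294 246.55853361]
```

View pics/d5.png

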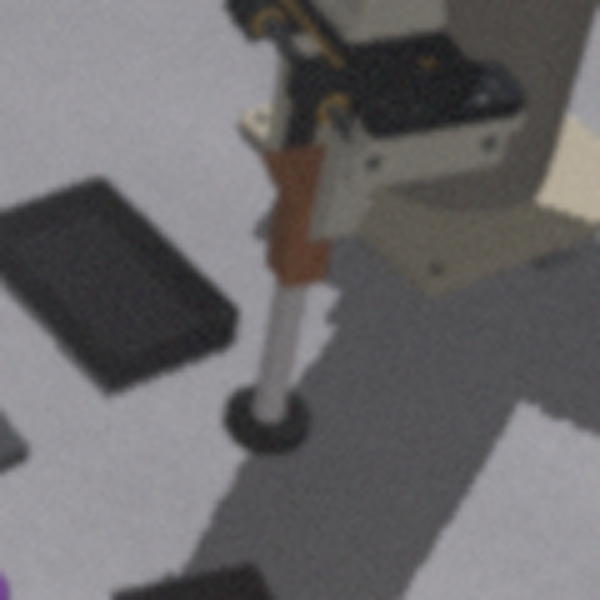

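The pusher hangs straight from the gripper, with its foot at crop (267,418). I'm moving it over the tube.

arm_command(deltas=[[[0.4,-1.3,0,0,0,0],[0.8,-2.9,0,0,0,0],[0.9,-3.2,0,0,0,0],[0.9,-3.2,0,0,0,0],[0.9,-3.2,0,0,0,0],[0.9,-3.2,0,0,0,0],[0.9,-3.2,0,0,0,0],[0.75,-2.9,0,0,0,0],[0.4,-1.6,0,0,0,0],[0,0,0,0,0,0],[0,0,0,0,0,0],[0,0,0,0,0,0]]])

```text
t: 13.17
tool_pos: [0.4914, 0.0416, 0.3323]
orientation: [-3.12, 0.369, 0.004]
force: [-0.3, 0.3, -2.0]
opening: 0.0374
gripper_force: 57.3
```

arm_command(deltas=[[[0,0,-0.5,0,0,0],[0,0,-1,0,0,0],[0,0,-1,0,0,0],[0,0,-1,0,0,0],[0,0,-0.7,0,0,0],[0,0,-0.4,0,0,0],[0,0,0,0,0,0],[0,0,0,0,0,0]]])

```text
t: 13.83
tool_pos: [0.4919, 0.0411, 0.2875]
orientation: [3.12, -0.369, -0.001]
force: [0.6, -1.1, -2.1]
opening: 0.0373
gripper_force: 57.3
```

arm_command(deltas=[[[0,0,-0.5,0,0,0],[0,0,-0.5,0,0,0],[0,0,-0.5,0,0,0],[0,0,-0.5,0,0,0],[0,0,-0.5,0,0,0],[0,0,-0.5,0,0,0],[0,0,0,0,0,0]]])

```text
t: 14.42
tool_pos: [0.4913, 0.0411, 0.2561]
orientation: [3.12, -0.369, -0.003]
force: [-0.2, 0.2, -2.9]
opening: 0.0368
gripper_force: 57.3
```

arm_command(deltas=[[[0,0,-0.5,0,0,0],[0,0,-0.5,0,0,0],[0,0,-0.5,0,0,0],[0,0,-0.5,0,0,0],[0,0,-0.5,0,0,0],[0,0,-0.5,0,0,0],[0,0,0,0,0,0]]])

```text
t: 15.0
tool_pos: [0.4913, 0.0411, 0.2261]
orientation: [3.12, -0.369, -0.003]
force: [-0.5, 0.0, -2.7]
opening: 0.0374
gripper_force: 57.3
```

arm_command(deltas=[[[0,0,-0.4,0,0,0],[0,0,-0.4,0,0,0],[0,0,-0.4,0,0,0],[0,0,-0.4,0,0,0],[0,0,-0.4,0,0,0],[0,0,0,0,0,0]]])

```text
t: 15.5
tool_pos: [0.4915, 0.041, 0.2066]
orientation: [3.12, -0.369, -0.002]
force: [0.7, -0.5, -2.7]
opening: 0.0377
gripper_force: 57.3
```

arm_command(deltas=[[[0,0,-0.3,0,0,0],[0,0,-0.3,0,0,0],[0,0,-0.2,0,0,0],[0,0,-0.2,0,0,0],[0,0,0,0,0,0],[0,0,0,0,0,0]]])

```text
t: 16.0
tool_pos: [0.4918, 0.0411, 0.1974]
orientation: [-3.12, 0.369, 0.001]
force: [0.1, -0.9, -2.1]
opening: 0.0373
gripper_force: 57.3
```

arm_command(deltas=[[[0,0,-0.1,0,0,0],[0,0,-0.1,0,0,0],[0,0,-0.1,0,0,0],[0,0,0,0,0,0],[0,0,0,0,0,0]]])

```text
t: 16.42
tool_pos: [0.4925, 0.0411, 0.1954]
orientation: [-3.12, 0.369, -0.002]
force: [0.5, 0.5, 3.6]
opening: 0.0373
gripper_force: 57.3
```

```bash
python3 - <<'E'
from h import *
s=monitor.read_state(); print(s['tool_pos'],s['force'],s['opening'],s['wrist_torque'])
a=eyes.read_camera('scene')
for z in(.196,.177,.14,.05,.014): print((proj('scene',[.4917,.0411,z])-[240,150])*5)
cv2.imwrite('pics/d6.png',cv2.resize(a[150:270,240:360],(600,600),interpolation=cv2.INTER_CUBIC))
E
```

```text
[0.49247708 0.04111178 0.19539126] [0.52527143 0.49223425 3.57268663] 0.03730169135511067 [0.03109303 0.06948832 0.05061347]
[306.90807904 194.59083924]
[305.44755268 220.02859927]
[302.6814291  268.20574283]
[296.35411762 378.40754086]
[293.97039241 419.92451158]
```

View pics/d6.png

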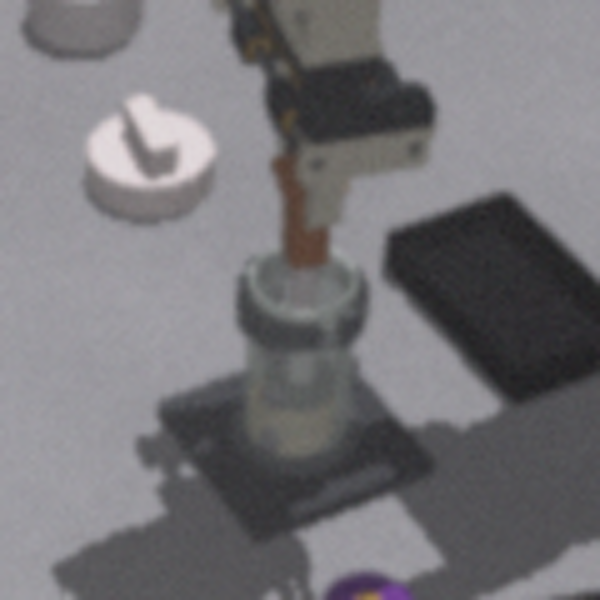

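The yo-yo shows at the bottom of the tube, near crop (295,425), and contact came at the expected height. I'll press firmly.

arm_command(deltas=[[[0,0,-0.1,0,0,0],[0,0,-0.1,0,0,0],[0,0,-0.1,0,0,0],[0,0,0,0,0,0],[0,0,0,0,0,0]]])

```text
t: 16.88
tool_pos: [0.4942, 0.041, 0.1952]
orientation: [-3.119, 0.369, -0.01]
force: [-1.0, -0.1, 17.6]
opening: 0.0373
gripper_force: 57.3
```

arm_command(deltas=[[[0,0,0.5,0,0,0],[0,0,1,0,0,0],[0,0,1.5,0,0,0],[0,0,2,0,0,0],[0,0,2,0,0,0],[0,0,2,0,0,0],[0,0,2,0,0,0],[0,0,2,0,0,0],[0,0,1,0,0,0],[0,0,0,0,0,0]]])

```text
t: 17.72
tool_pos: [0.4929, 0.0411, 0.3342]
orientation: [-3.119, 0.369, -0.006]
force: [-0.3, -0.1, -2.5]
opening: 0.0374
gripper_force: 57.3
```

arm_command(deltas=[[[-0.4,1.3,0,0,0,0],[-0.8,2.9,0,0,0,0],[-0.9,3.2,0,0,0,0],[-0.9,3.2,0,0,0,0],[-0.9,3.2,0,0,0,0],[-0.9,3.2,0,0,0,0],[-0.9,3.2,0,0,0,0],[-0.75,2.9,0,0,0,0],[-0.2,1.4,0,0,0,0],[0,0,0,0,0,0],[0,0,0,0,0,0],[0,0,0,0,0,0]]])

```text
t: 18.72
tool_pos: [0.4253, 0.2854, 0.3304]
orientation: [3.118, -0.369, -0.002]
force: [0.6, 0.3, -2.1]
opening: 0.0369
gripper_force: 57.3
```

arm_command(deltas=[[[0,0,-1,0,0,0],[0,0,-2.5,0,0,0],[0,0,-3,0,0,0],[0,0,-3,0,0,0],[0,0,-2.5,0,0,0],[0,0,-1.5,0,0,0],[0,0,-1,0,0,0],[0,0,-0.8,0,0,0],[0,0,-0.5,0,0,0],[0,0,0,0,0,0],[0,0,0,0,0,0]]])

```text
t: 19.63
tool_pos: [0.426, 0.2862, 0.1744]
orientation: [-3.119, 0.37, -0.002]
force: [1.3, -0.3, -2.9]
opening: 0.0375
gripper_force: 57.3
```

arm_command(deltas=[[[0,0,-0.5,0,0,0],[0,0,-0.5,0,0,0],[0,0,-0.4,0,0,0],[0,0,-0.3,0,0,0],[0,0,-0.2,0,0,0],[0,0,0,0,0,0],[0,0,0,0,0,0]]])

```text
t: 20.22
tool_pos: [0.4254, 0.2861, 0.1545]
orientation: [3.12, -0.369, -0.0]
force: [0.3, 0.4, -2.5]
opening: 0.0369
gripper_force: 57.3
```

arm_command(deltas=[[[0,0,-0.1,0,0,0],[0,0,-0.1,0,0,0],[0,0,0,0,0,0]]])

```text
t: 20.47
tool_pos: [0.426, 0.2863, 0.1534]
orientation: [-3.119, 0.369, -0.002]
force: [0.4, -0.0, 1.9]
opening: 0.0371
gripper_force: 57.3
```

arm_command(deltas=[[[0,0,0,0,0,0],[0,0,0,0,0,0],[0,0,0,0,0,0],[0,0,0,0,0,0],[0,0,0.5,0,0,0],[0,0,2,0,0,0],[0,0,2.5,0,0,0],[0,0,2,0,0,0],[3,0,0,0,0,0],[3,0,0,0,0,3],[3,0,0,0,0,3]]], gripper=0.6)

```text
t: 21.38
tool_pos: [0.5169, 0.2864, 0.2242]
orientation: [-3.134, 0.201, -0.003]
force: [-0.3, 0.7, 0.1]
opening: 0.0743
gripper_force: 0.0
```

```bash
python3 - <<'E'
from h import *
s=monitor.read_state(); print(s['tool_pos'],s['force'])
a=eyes.read_camera('scene');b=eyes.read_camera('top')
def blobs(im,lo,hi,mn,mx):
    m=cv2.inRange(cv2.cvtColor(im,cv2.COLOR_BGR2HSV),lo,hi); n,l,s,c=cv2.connectedComponentsWithStats(m)
    return [(c[i].round(1).tolist(),s[i].tolist()) for i in range(1,n) if mn<s[i,4]<mx]
for nm,lo,hi in(('wood',(8,60,100),(20,170,255)),('white',(0,0,200),(180,60,255)),('handle',(5,100,60),(14,255,200))):
    for k,im in(('scene',a),('top',b)): print(nm,k,[x for x in blobs(im,lo,hi,60,2500) if 120<x[0][0]<400 and 120<x[0][1]<320])
E
```

```text
[0.51689691 0.2864439  0.22416742] [-0.2502232   0.65304577  0.1366569 ]
wood scene [([288.6, 290.4], [280, 281, 19, 20, 308]), ([376.2, 318.5], [368, 312, 19, 14, 80])]
wood top [([209.5, 176.2], [200, 167, 19, 19, 275]), ([266.5, 220.5], [259, 213, 15, 17, 176])]
white scene [([256.7, 142.6], [246, 137, 22, 12, 205]), ([274.1, 176.8], [266, 169, 17, 18, 132]), ([262.3, 180.4], [258, 174, 11, 13, 78])]
white top [([364.6, 242.4], [349, 228, 31, 30, 655])]
handle scene [([370.8, 247.7], [365, 238, 15, 22, 219])]
handle top [([168.5, 241.6], [163, 233, 13, 17, 135])]
```

arm_command(deltas=[[[2.8,-1.8,0,0,0,2.5],[2.8,-1.8,-1,0,0,2.5],[2.8,-1.8,-2,0,0,2.3],[2.8,-1.3,-3,0,0,0],[0,0,-3,0,0,0],[0,0,-1,0,0,0],[0,0,0,0,0,0],[0,0,0,0,0,0]]], squeeze=12)

```text
t: 22.15
tool_pos: [0.6256, 0.2201, 0.1241]
orientation: [3.142, -0.005, -0.002]
force: [-0.2, 0.1, 0.6]
opening: 0.0746
gripper_force: 0.0
```

arm_command(deltas=[[[0.3,-0.1,-2,0,0,0],[0,0,-2.5,0,0,0],[0,0,-2.5,0,0,0],[0,0,-2,0,0,0],[0,0,-1.4,0,0,0],[0,0,0,0,0,0],[0,0,0,0,0,0]]])

```text
t: 22.73
tool_pos: [0.6299, 0.2193, 0.0211]
orientation: [-3.141, 0.004, -0.002]
force: [0.2, 0.1, 0.3]
opening: 0.0742
gripper_force: 0.0
```

arm_command(deltas=[[[0,0,0,0,0,0],[0,0,0,0,0,0],[0,0,0,0,0,0],[0,0,0,0,0,0],[0,0,0,0,0,0],[0,0,0,0,0,0],[0,0,0,0,0,0],[0,0,0,0,0,0]]], gripper=0.0)

```text
t: 23.4
tool_pos: [0.6306, 0.2189, 0.0212]
orientation: [-3.141, 0.006, -0.003]
force: [-1.8, 0.2, 6.1]
opening: 0.0532
gripper_force: 12.0
```

arm_command(deltas=[[[0,0,2,0,0,0],[0,0,3.5,0,0,0],[0,0,4,0,0,0],[0,0,4,0,0,0],[-1,-1.3,2.5,0,0,0],[-2,-2.7,0,0,0,0],[-2.4,-3.1,0,0,0,0],[-2.4,-3.1,0,0,0,0],[-2.4,-3.1,0,0,0,0],[-2.2,-2.8,0,0,0,0],[-1.4,-1.7,0,0,0,0],[0,0,0,0,0,0]]])

```text
t: 24.4
tool_pos: [0.4892, 0.0376, 0.1794]
orientation: [3.14, -0.01, -0.002]
force: [-0.9, -0.3, -1.5]
opening: 0.0532
gripper_force: 12.0
```

arm_command(deltas=[[[0,0,0,0,0,0],[0,0,0,0,0,0],[0,0,0,0,0,0]]])

```text
t: 24.65
tool_pos: [0.4921, 0.0412, 0.1797]
orientation: [-3.141, 0.004, -0.0]
force: [-0.3, -0.2, -1.8]
opening: 0.0533
gripper_force: 12.0
```

arm_command(deltas=[[[0,0,-0.8,0,0,0],[0,0,-0.6,0,0,0],[0,0,-0.5,0,0,0],[0,0,-0.5,0,0,0],[0,0,-0.4,0,0,0],[0,0,-0.4,0,0,0],[0,0,-0.4,0,0,0],[0,0,0,0,0,0],[0,0,0,0,0,0]]])

```text
t: 25.4
tool_pos: [0.4914, 0.0405, 0.1433]
orientation: [-3.141, 0.006, 0.001]
force: [0.2, 0.9, -1.8]
opening: 0.0531
gripper_force: 12.0
```

arm_command(deltas=[[[0,0,0,0,0,0],[0,0,0,0,0,0],[0,0,0,0,0,0],[0,0,0,0,0,0],[0,0,1,0,0,0],[0,0,3,0,0,0],[0,0,3,0,0,0],[-1,3,1,0,0,0],[-1,3.5,0,0,0,-3],[-1,3.5,0,0,0,-4],[-1,3.5,0,0,0,-4],[-1,3.5,0,0,0,-2.5]]], gripper=0.4)

```text
t: 26.4
tool_pos: [0.4412, 0.212, 0.225]
orientation: [-3.118, 0.382, -0.002]
force: [0.4, 0.1, -0.6]
opening: 0.0651
gripper_force: 0.0
```

```bash
python3 - <<'E'
from h import *
b=eyes.read_camera('top');a=eyes.read_camera('scene'); s=monitor.read_state(); print(s['tool_pos'])
cv2.imwrite('pics/d7.png',np.hstack([cv2.resize(a[170:290,290:410],(400,400),interpolation=cv2.INTER_CUBIC),cv2.resize(b[170:290,150:310],(533,400),interpolation=cv2.INTER_CUBIC)])[:,:800])
E
```

```text
[0.44009353 0.21480826 0.2247181 ]
```

View pics/d7.png

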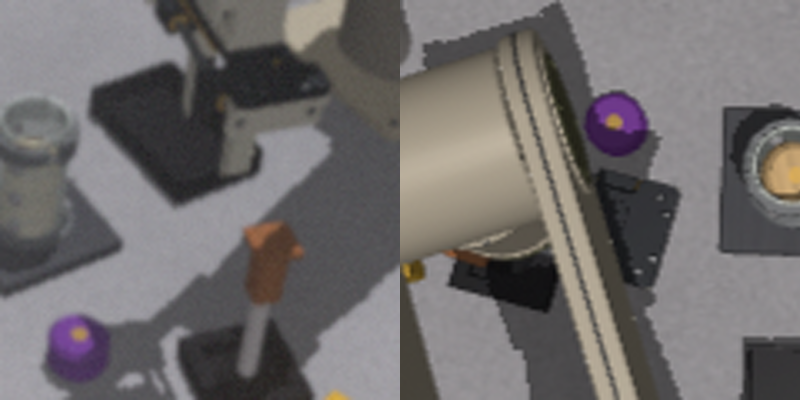

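The second yo-yo is in the tube mouth, at crop (785,172), and the pusher stands upright, with its head at crop (272,240).

arm_command(deltas=[[[-0.7,3,0,0,0,0],[-0.5,2.8,0,0,0,0],[-0.3,1.6,0,0,0,0],[0,0,0,0,0,0],[0,0,-1.5,0,0,0],[0,0,-2.5,0,0,0],[0,0,-2,0,0,0],[0,0,-1,0,0,0],[0,0,0,0,0,0],[0,0,0,0,0,0]]])

```text
t: 27.33
tool_pos: [0.4268, 0.2838, 0.154]
orientation: [3.119, -0.375, -0.001]
force: [-0.5, 0.4, 0.2]
opening: 0.0654
gripper_force: 0.0
```

arm_command(deltas=[[[0,0,0,0,0,0],[0,0,0,0,0,0],[0,0,0,0,0,0],[0,0,0,0,0,0],[0,0,0,0,0,0],[0,0,0,0,0,0],[0,0,0,0,0,0],[0,0,0,0,0,0],[0,0,0,0,0,0]]], gripper=-0.9, squeeze=58)

```text
t: 28.08
tool_pos: [0.4271, 0.2848, 0.1543]
orientation: [-3.118, 0.374, -0.002]
force: [-0.2, -0.1, 5.5]
opening: 0.0371
gripper_force: 57.4
```

arm_command(deltas=[[[0,0,0.5,0,0,0],[0,0,1.5,0,0,0],[0,0,2.5,0,0,0],[0,0,3,0,0,0],[0,0,3,0,0,0],[0,0,3,0,0,0],[0,0,2.5,0,0,0],[0,0,1.5,0,0,0],[0,0,0.5,0,0,0],[0,0,0,0,0,0],[0,0,0,0,0,0]]])

```text
t: 29.0
tool_pos: [0.4262, 0.2843, 0.3322]
orientation: [3.118, -0.375, -0.003]
force: [0.2, 1.0, -2.6]
opening: 0.0371
gripper_force: 57.4
```

arm_command(deltas=[[[0.4,-1.3,0,0,0,0],[0.8,-2.9,0,0,0,0],[0.9,-3.2,0,0,0,0],[0.9,-3.2,0,0,0,0],[0.9,-3.2,0,0,0,0],[0.9,-3.2,0,0,0,0],[0.9,-3.2,0,0,0,0],[0.7,-2.7,0,0,0,0],[0.2,-1.4,0,0,0,0],[0,0,0,0,0,0],[0,0,0,0,0,0],[0,0,0,0,0,0]]])

```text
t: 30.0
tool_pos: [0.492, 0.0421, 0.3322]
orientation: [-3.119, 0.375, 0.004]
force: [-0.7, -0.2, -2.2]
opening: 0.0373
gripper_force: 57.4
```

arm_command(deltas=[[[0,0,-0.5,0,0,0],[0,0,-1,0,0,0],[0,0,-0.8,0,0,0],[0,0,-0.5,0,0,0],[0,0,-0.4,0,0,0],[0,0,-0.4,0,0,0],[0,0,-0.4,0,0,0],[0,0,-0.4,0,0,0],[0,0,-0.4,0,0,0],[0,0,0,0,0,0]]])

```text
t: 30.83
tool_pos: [0.4923, 0.0415, 0.2847]
orientation: [3.119, -0.375, -0.002]
force: [-0.7, 0.3, -2.3]
opening: 0.0372
gripper_force: 57.4
```

arm_command(deltas=[[[0,0,-0.4,0,0,0],[0,0,-0.4,0,0,0],[0,0,-0.4,0,0,0],[0,0,-0.4,0,0,0],[0,0,-0.4,0,0,0],[0,0,-0.4,0,0,0],[0,0,-0.4,0,0,0],[0,0,-0.4,0,0,0],[0,0,0,0,0,0],[0,0,0,0,0,0]]])

```text
t: 31.67
tool_pos: [0.4924, 0.0415, 0.2533]
orientation: [3.119, -0.375, -0.001]
force: [0.7, -0.1, -1.2]
opening: 0.0371
gripper_force: 57.4
```

arm_command(deltas=[[[0,0,-0.4,0,0,0],[0,0,-0.4,0,0,0],[0,0,-0.4,0,0,0],[0,0,-0.4,0,0,0],[0,0,-0.3,0,0,0],[0,0,0,0,0,0],[0,0,0,0,0,0]]])

```text
t: 32.25
tool_pos: [0.4924, 0.0415, 0.2342]
orientation: [3.119, -0.375, -0.001]
force: [-0.2, -0.8, -1.8]
opening: 0.0374
gripper_force: 57.4
```

arm_command(deltas=[[[0,0,-0.1,0,0,0],[0,0,-0.1,0,0,0],[0,0,-0.1,0,0,0],[0,0,0,0,0,0],[0,0,0,0,0,0]]])

```text
t: 32.67
tool_pos: [0.493, 0.0415, 0.2323]
orientation: [-3.119, 0.375, -0.002]
force: [0.1, 0.4, 2.4]
opening: 0.0373
gripper_force: 57.4
```

arm_command(deltas=[[[0,0,-0.1,0,0,0],[0,0,-0.1,0,0,0],[0,0,-0.1,0,0,0],[0,0,-0.05,0,0,0],[0,0,0,0,0,0],[0,0,0,0,0,0],[0,0,0,0,0,0]]])

```text
t: 33.25
tool_pos: [0.4948, 0.0414, 0.2321]
orientation: [-3.119, 0.375, -0.011]
force: [-0.9, -0.3, 17.5]
opening: 0.0369
gripper_force: 57.5
```

Both yo-yos are seated: firm contact came with the foot at 86 mm. I'm returning the pusher.

arm_command(deltas=[[[0,0,0.5,0,0,0],[0,0,1,0,0,0],[0,0,1.6,0,0,0],[0,0,2,0,0,0],[0,0,2,0,0,0],[0,0,2,0,0,0],[0,0,1.2,0,0,0],[0,0,0,0,0,0],[0,0,0,0,0,0]]])

```text
t: 34.0
tool_pos: [0.4928, 0.0415, 0.331]
orientation: [-3.119, 0.375, -0.001]
force: [0.1, -0.3, -2.4]
opening: 0.0371
gripper_force: 57.4
```

arm_command(deltas=[[[-0.4,1.3,0,0,0,0],[-0.8,2.9,0,0,0,0],[-0.9,3.2,0,0,0,0],[-0.9,3.2,0,0,0,0],[-0.9,3.2,0,0,0,0],[-0.9,3.2,0,0,0,0],[-0.9,3.2,0,0,0,0],[-0.7,2.7,0,0,0,0],[-0.2,1.5,0,0,0,0],[0,0,0,0,0,0],[0,0,0,0,0,0],[0,0,0,0,0,0]]])

```text
t: 35.0
tool_pos: [0.4263, 0.2847, 0.3297]
orientation: [3.117, -0.375, -0.003]
force: [0.3, -0.4, -2.5]
opening: 0.0371
gripper_force: 57.4
```

arm_command(deltas=[[[0,0,-1,0,0,0],[0,0,-2.5,0,0,0],[0,0,-3,0,0,0],[0,0,-3,0,0,0],[0,0,-2.5,0,0,0],[0,0,-1.5,0,0,0],[0,0,-1,0,0,0],[0,0,-0.8,0,0,0],[0,0,-0.5,0,0,0],[0,0,0,0,0,0],[0,0,0,0,0,0]]])

```text
t: 35.92
tool_pos: [0.4271, 0.2856, 0.1739]
orientation: [-3.118, 0.375, -0.002]
force: [-0.3, -0.2, -1.2]
opening: 0.0373
gripper_force: 57.4
```

arm_command(deltas=[[[0,0,-0.5,0,0,0],[0,0,-0.5,0,0,0],[0,0,-0.4,0,0,0],[0,0,-0.3,0,0,0],[0,0,-0.2,0,0,0],[0,0,-0.1,0,0,0],[0,0,0,0,0,0],[0,0,0,0,0,0]]])

```text
t: 36.58
tool_pos: [0.4273, 0.2857, 0.1543]
orientation: [-3.119, 0.375, -0.003]
force: [-0.9, -2.1, 4.8]
opening: 0.0376
gripper_force: 57.4
```

arm_command(deltas=[[[0,0,0,0,0,0],[0,0,0,0,0,0],[0,0,0,0,0,0],[0,0,0,0,0,0],[0,0,0.5,0,0,0],[0,0,2,0,0,0],[0,0,2.5,0,0,0],[0,0,2,0,0,0],[0.5,-3,1,0,0,0],[0.5,-3.5,1,0,0,0],[0.5,-3.5,0,0,0,0],[0.5,-3.5,0,0,0,0]]], gripper=0.3)

```text
t: 37.58
tool_pos: [0.447, 0.1495, 0.2445]
orientation: [-3.119, 0.373, -0.003]
force: [0.5, 0.8, -0.5]
opening: 0.0603
gripper_force: 0.0
```

```bash
python3 - <<'E'
from h import *
s=monitor.read_state(); print(s['tool_pos'],s['orientation'])
a=eyes.read_camera('scene');b=eyes.read_camera('top')
m=cv2.inRange(cv2.cvtColor(b,cv2.COLOR_BGR2HSV),(0,0,190),(180,60,255)); n,l,st,c=cv2.connectedComponentsWithStats(m)
for i in range(1,n):
    if st[i,4]>60: print(c[i].round(1),st[i])
# bar corners from crop (8x, origin 340,220)
C=[onz('top',340+u/8,220+v/8,.052)[:2] for u,v in((127,132),(300,160),(284,221),(120,190))]; C=np.array(C)
print(C.round(4),C.mean(0)); d=(C[1]-C[0])+(C[2]-C[3]); print('bar dir deg',np.degrees(np.arctan2(d[1],d[0])),np.linalg.norm(d)/2,np.linalg.norm(C[0]-C[3]))
cv2.imwrite('pics/e1.png',np.hstack([cv2.resize(b[217:267,340:390],(400,400),interpolation=cv2.INTER_CUBIC),cv2.resize(a[160:210,245:295],(400,400),interpolation=cv2.INTER_CUBIC)]))
# white cap disc outline: dark vs white
m=cv2.inRange(cv2.cvtColor(b,cv2.COLOR_BGR2HSV),(0,0,185),(180,40,255))[215:275,335:395]
ct=max(cv2.findContours(m,0,2)[0],key=cv2.contourArea); e=cv2.fitEllipse(ct); print('disc',e)
u,v=np.array(e[0])+[335,215]; print(onz('top',u,v,.028))
E
```

```text
[0.4469706  0.14948051 0.24450922] [-3.11875723  0.37272234 -0.00318855]
[139.  179.5] [135 175   9  11  61]
[364.5 242.4] [349 227  31  31 671]
[435.8 261.2] [421 246  31  31 732]
[[ 0.4591 -0.2125]
 [ 0.4505 -0.2751]
 [ 0.4284 -0.2692]
 [ 0.4382 -0.21  ]] [ 0.44404827 -0.24169653]
bar dir deg -98.59895589020388 0.06151894173169342 0.02105838974980009
disc ((29.153522491455078, 27.264949798583984), (29.450292587280273, 30.02918243408203), 138.6558837890625)
[ 0.44472948 -0.2408782   0.028     ]
```

View pics/e1.png

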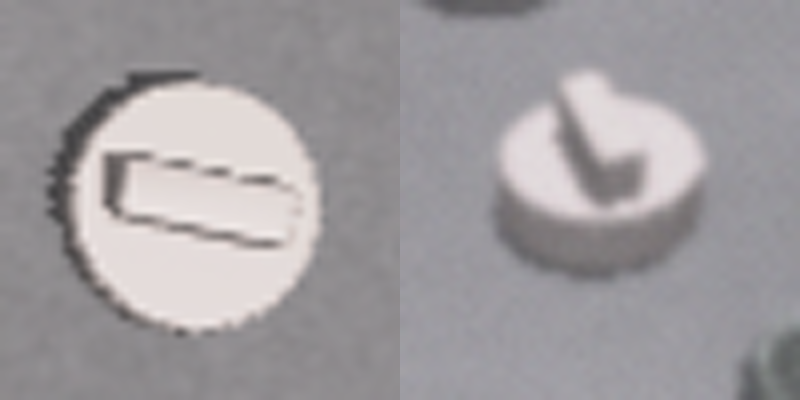

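The cap hasn't moved. Its centre is at (0.444,-0.241) and its bar lies along -98.6°. The bar measures 61.5 x 21 mm, against 64 x 22 mm in the text. I'm going over to it.

arm_command(deltas=[[[0,-3.2,0,0,0,5.5],[0,-3.2,0,0,0,5.5],[0,-3.2,0,0,0,5.5],[0,-3.2,0,0,0,5.5],[0,-3.2,0,0,0,5.5],[0,-3.2,0,0,0,5.5],[0,-3.2,0,0,0,5.5],[0,-3.2,0,0,0,5.5],[0,-3.2,0,0,0,5.5],[0,-3.2,0,0,0,5.5],[0,-3.2,0,0,0,5.5],[0,-2.5,0,0,0,5.5]]])

```text
t: 38.68
tool_pos: [0.4466, -0.2282, 0.2432]
orientation: [2.817, 1.39, 0.0]
force: [0.8, 0.7, 0.1]
opening: 0.0606
gripper_force: 0.0
```

arm_command(deltas=[[[0,-1,-2,0,0,5.8],[0,0,-3,0,0,5.8],[0,0,-3,0,0,5.8],[0,0,-3,0,0,5.8],[0,0,-2,0,0,5.8],[0,0,-1,0,0,0],[0,0,0,0,0,0],[0,0,0,0,0,0],[0,0,0,0,0,0]]])

```text
t: 39.43
tool_pos: [0.4479, -0.237, 0.1051]
orientation: [2.384, 2.042, 0.001]
force: [0.2, 0.0, 0.0]
opening: 0.0603
gripper_force: 0.0
```

```bash
python3 - <<'E'
from h import *
s=monitor.read_state(); R=cv2.Rodrigues(np.array(s['orientation']))[0]; print(s['tool_pos'],np.degrees(np.arctan2(R[1,0],R[0,0])),s['q'],s['wrist_torque'])
print(*tri((270,175.6),(340+208/8,217+198/8)))
E
```

```text
[ 0.44785617 -0.23700379  0.1050566 ] 81.17519361403704 [-5.88009882e-01 -4.03350966e-02  1.87612628e+00  8.37967344e-05
  1.30305005e+00 -4.34011384e-01] [-0.03580861 -0.00581982 -0.02708715]
[ 0.44442077 -0.24362096  0.03723321] 0.0031538212762272375
```

arm_command(deltas=[[[-0.35,-0.4,0,0,0,0],[0,0,-1.5,0,0,0],[0,0,-2,0,0,0],[0,0,-1.5,0,0,0],[0,0,-1,0,0,0],[0,0,-0.7,0,0,0],[0,0,-0.4,0,0,0],[0,0,0,0,0,0],[0,0,0,0,0,0]]], squeeze=20)

```text
t: 40.18
tool_pos: [0.4435, -0.2408, 0.0328]
orientation: [2.383, 2.046, 0.0]
force: [0.1, -0.4, -0.2]
opening: 0.0607
gripper_force: 0.0
```

arm_command(deltas=[[[0,0,0,0,0,0],[0,0,0,0,0,0],[0,0,0,0,0,0],[0,0,0,0,0,0],[0,0,0,0,0,0],[0,0,0,0,0,0],[0,0,0,0,0,0],[0,0,0,0,0,0],[0,0,0,0,0,0],[0,0,0,0,0,0],[0,0,0,0,0,0],[0,0,0,0,0,0]]], gripper=-0.9)

```text
t: 41.18
tool_pos: [0.4433, -0.2406, 0.0323]
orientation: [2.383, 2.046, 0.0]
force: [2.1, -0.7, 0.8]
opening: 0.0217
gripper_force: 19.9
```

arm_command(deltas=[[[0,0,1,0,0,0],[0,0,2,0,0,0],[0,0,3,0,0,0],[0,0,3,0,0,0],[0,0,3,0,0,0],[0,0,3,0,0,0],[0,0,2,0,0,0],[0,0,1,0,0,0],[0,0,0,0,0,0]]])

```text
t: 41.93
tool_pos: [0.4441, -0.2412, 0.2151]
orientation: [2.38, 2.044, 0.002]
force: [-0.5, -0.5, -1.9]
opening: 0.0217
gripper_force: 19.9
```

arm_command(deltas=[[[0.2,1.5,0,0,0,0],[0.5,2.7,0,0,0,0],[0.5,3,0,0,0,0],[0.5,3,0,0,0,0],[0.5,3,0,0,0,0],[0.5,3,0,0,0,0],[0.5,3,0,0,0,0],[0.5,3,0,0,0,0],[0.5,2.5,0,0,0,0],[0.4,2,0,0,0,0],[0.2,1.5,0,0,0,0],[0,0,0,0,0,0]]])

```text
t: 42.93
tool_pos: [0.4899, 0.0441, 0.2096]
orientation: [-2.378, -2.048, 0.003]
force: [0.6, 0.5, -1.1]
opening: 0.0219
gripper_force: 19.9
```

arm_command(deltas=[[[0,0,0,0,0,0],[0,0,0,0,0,0],[0,0,0,0,0,0]]])

```text
t: 43.18
tool_pos: [0.4906, 0.0406, 0.2112]
orientation: [-2.384, -2.045, 0.002]
force: [0.5, 0.2, -1.0]
opening: 0.0217
gripper_force: 19.9
```

arm_command(deltas=[[[0.1,0.1,-0.5,0,0,0],[0,0,-0.8,0,0,0],[0,0,-0.8,0,0,0],[0,0,-0.6,0,0,0],[0,0,-0.5,0,0,0],[0,0,-0.4,0,0,0],[0,0,-0.4,0,0,0],[0,0,-0.3,0,0,0],[0,0,0,0,0,0],[0,0,0,0,0,0]]])

```text
t: 44.02
tool_pos: [0.4921, 0.0426, 0.1691]
orientation: [-2.383, -2.047, 0.0]
force: [0.4, -0.2, -1.1]
opening: 0.0216
gripper_force: 19.9
```

arm_command(deltas=[[[0,0,-0.15,0,0,0],[0,0,-0.15,0,0,0],[0,0,-0.1,0,0,0],[0,0,0,0,0,0],[0,0,0,0,0,0]]])

```text
t: 44.43
tool_pos: [0.4921, 0.0425, 0.1651]
orientation: [-2.384, -2.046, -0.0]
force: [0.1, 0.5, -1.7]
opening: 0.0226
gripper_force: 19.9
```

arm_command(deltas=[[[0,0,-0.1,0,0,0],[0,0,-0.1,0,0,0],[0,0,0,0,0,0],[0,0,0,0,0,0]]])

```text
t: 44.77
tool_pos: [0.4924, 0.0426, 0.164]
orientation: [2.383, 2.046, 0.001]
force: [-2.6, -0.6, 4.8]
opening: 0.0221
gripper_force: 19.9
```

The cap sits on the ridges with its origin at about 132 mm. I'll open to a loose hold and turn anticlockwise.

arm_command(deltas=[[[0,0,0,0,0,0],[0,0,0,0,0,0],[0,0,0,0,0,0],[0,-0.05,0.05,0,0,3],[0,0,0,0,0,3],[0,0,0,0,0,3],[0,0,0,0,0,3],[0,0,0,0,0,3],[0,0,0,0,0,3],[0,0,0,0,0,3],[0,0,0,0,0,3],[0,0,0,0,0,3]]], gripper=-0.38)

```text
t: 45.77
tool_pos: [0.4921, 0.042, 0.1633]
orientation: [-1.837, -2.549, 0.0]
force: [0.4, -0.6, 1.1]
opening: 0.0292
gripper_force: 0.4
```

```bash
cat > st.py <<'E'
from h import *
s=monitor.read_state(); R=cv2.Rodrigues(np.array(s['orientation']))[0]
print(s['tool_pos'].round(4) if hasattr(s['tool_pos'],'round') else s['tool_pos'],'yaw',np.degrees(np.arctan2(R[1,0],R[0,0])).round(1),'op',s['opening'],'gf',s['gripper_force'],'tau',np.round(s['wrist_torque'],3),'F',np.round(s['force'],1),'q',np.round(s['q'],2))
E
cat > cap.py <<'E'
from h import *
a=eyes.read_camera('scene')
# rows of white cap in the column band through its axis; origin height -> predicted lower skirt edge row
h=cv2.cvtColor(a,cv2.COLOR_BGR2HSV); c=proj('scene',[.4917,.0411,.14]).round().astype(int)
x=c[0]-12
print('axis px',c,[ (z,proj('scene',[.4917,.0411,z]).round(1)[1]) for z in(.116,.122,.132)])
for u in(c[0]-10,c[0]-8,c[0]-6): print(u,[int(h[v,u,2]) for v in range(c[1]-25,c[1]+30)])
E
python3 st.py; python3 cap.py
```

```text
[0.4921 0.042  0.1633] yaw 108.4 op 0.029175605519595676 gf 0.4221808898728341 tau [-0.048 -0.257 -0.035] F [ 0.4 -0.6  1.1] q [-0.02 -0.13  1.85  0.    1.42 -0.34]
axis px [301 204] [(0.116, np.float64(209.7)), (0.122, np.float64(208.2)), (0.132, np.float64(205.7))]
291 [55, 54, 53, 59, 53, 54, 57, 78, 100, 107, 106, 106, 102, 108, 107, 128, 164, 201, 214, 218, 208, 179, 158, 135, 126, 123, 121, 121, 122, 122, 123, 119, 118, 119, 119, 119, 118, 117, 107, 96, 96, 101, 102, 105, 98, 102, 101, 103, 102, 102, 99, 101, 104, 103, 102]
293 [48, 52, 48, 53, 57, 71, 87, 97, 101, 99, 106, 110, 108, 107, 102, 109, 121, 129, 131, 128, 123, 119, 123, 119, 124, 121, 119, 117, 119, 120, 122, 122, 119, 121, 119, 122, 121, 119, 116, 110, 91, 89, 93, 99, 107, 107, 107, 104, 96, 96, 95, 93, 97, 106, 108]
295 [54, 53, 51, 54, 54, 67, 67, 71, 75, 94, 107, 108, 109, 108, 106, 110, 107, 107, 107, 107, 108, 110, 114, 122, 119, 123, 120, 122, 122, 121, 121, 120, 121, 119, 120, 118, 119, 120, 121, 115, 100, 96, 92, 97, 108, 113, 109, 104, 103, 101, 98, 96, 98, 104, 112]
```

arm_command(deltas=[[[0,0,0,0,0,3],[0,0,0,0,0,3],[0,0,0,0,0,3],[0,0,0,0,0,3],[0,0,0,0,0,3],[0,0,0,0,0,3],[0,0,0,0,0,3],[0,0,0,0,0,3]]])

```text
t: 46.48
tool_pos: [0.4926, 0.0415, 0.1637]
orientation: [1.271, 2.872, 0.0]
force: [2.8, -1.3, -1.5]
opening: 0.0353
gripper_force: 44.1
```

```bash
sed -i 's/^for u in.*/for u in(c[0]-8,c[0]-6): print(u,[int(h[v,u,2]) for v in range(c[1]+8,c[1]+22)])/' cap.py; python3 st.py; python3 cap.py
```

```text
[0.4926 0.0415 0.1637] yaw 132.2 op 0.03525995389963965 gf 44.11528900265694 tau [-0.429 -0.7   -2.056] F [ 2.8 -1.3 -1.5] q [-0.02 -0.13  1.85 -0.    1.42 -0.76]
axis px [301 204] [(0.116, np.float64(209.7)), (0.122, np.float64(208.2)), (0.132, np.float64(205.7))]
293 [119, 122, 120, 120, 119, 119, 101, 85, 90, 92, 100, 101, 107, 108]
295 [119, 120, 121, 121, 121, 121, 118, 97, 93, 95, 100, 107, 111, 113]
```

It met the tooth: torque is -2 Nm. I'll back off so the cap hangs loose and can drop.

arm_command(deltas=[[[0,0,0,0,0,-3],[0,0,0,0,0,-3],[0,0,0,0,0,-3],[0,0,0,0,0,0],[0,0,0,0,0,0],[0,0,0,0,0,0]]])

```text
t: 47.03
tool_pos: [0.4925, 0.0421, 0.1637]
orientation: [1.491, 2.765, 0.001]
force: [3.6, 2.3, 0.4]
opening: 0.0316
gripper_force: 19.9
```

```bash
python3 st.py; python3 cap.py
```

```text
[0.4925 0.0421 0.1637] yaw 123.3 op 0.03162380457730558 gf 19.851278364658356 tau [ 0.286 -0.82  -0.471] F [3.6 2.3 0.4] q [-0.02 -0.13  1.85  0.    1.42 -0.6 ]
axis px [301 204] [(0.116, np.float64(209.7)), (0.122, np.float64(208.2)), (0.132, np.float64(205.7))]
293 [119, 119, 119, 121, 120, 116, 101, 88, 88, 96, 98, 102, 108, 106]
295 [120, 120, 120, 121, 126, 123, 114, 99, 92, 93, 97, 109, 109, 111]
```

arm_command(deltas=[[[0,0,0,0,0,-3],[0,0,0,0,0,-3],[0,0,0,0,0,-3],[0,0,0,0,0,-3],[0,0,0,0,0,-3],[0,0,0,0,0,0],[0,0,0,0,0,0]]])

```text
t: 47.67
tool_pos: [0.4917, 0.0419, 0.1634]
orientation: [-1.837, -2.548, 0.001]
force: [0.6, -0.0, -0.4]
opening: 0.0288
gripper_force: 0.3
```

```bash
python3 st.py; python3 cap.py
```

```text
[0.4917 0.0419 0.1634] yaw 108.4 op 0.028836591612490085 gf 0.2847002068301663 tau [ 0.005 -0.2    0.052] F [ 0.6 -0.  -0.4] q [-0.02 -0.13  1.85 -0.    1.42 -0.34]
axis px [301 204] [(0.116, np.float64(209.7)), (0.122, np.float64(208.2)), (0.132, np.float64(205.7))]
293 [120, 123, 120, 118, 118, 112, 94, 86, 94, 93, 100, 107, 106, 104]
295 [120, 121, 122, 123, 123, 121, 112, 93, 92, 94, 96, 107, 109, 109]
```

```bash
python3 - <<'E'
from h import *
th=np.linspace(0,2*np.pi,720)
for z in(.116,.122,.132,.1355):
    for r,zz,nm in((.045,z,'skirt'),):
        P=np.array([proj('scene',[.4917+r*np.cos(t),.0411+r*np.sin(t),zz]) for t in th])
        print(z,[round(max(p[1] for p in P if abs(p[0]-u)<.6),1) for u in(285,293,295)], 'top edge far',round(min(proj('scene',[.4917+r*np.cos(t),.0411+r*np.sin(t),zz+.028])[1] for t in th),1))
a=eyes.read_camera('scene'); g=cv2.cvtColor(a,cv2.COLOR_BGR2HSV)[...,2]
for u in(285,287,289): print(u,g[180:225,u].tolist())
# calibrate bias with plate front corner / tube base: cap on counter initial edge
b=cv2.cvtColor(cv2.imread('pics/scene0.png'),cv2.COLOR_BGR2HSV)[...,2]
P=np.array([proj('scene',[.4443+.045*np.cos(t),-.2413+.045*np.sin(t),0]) for t in th]); print('counter cap pred',[round(max(p[1] for p in P if abs(p[0]-u)<.6),1) for u in(268,270)])
for u in(268,270): print(b[183:202,u].tolist())
E
```

```text
0.116 [np.float64(211.7), np.float64(218.6), np.float64(219.2)] top edge far 193.0
0.122 [np.float64(210.1), np.float64(217.1), np.float64(217.7)] top edge far 191.4Traceback (most recent call last):
  File "<stdin>", line 5, in <module>
  File "h.py", line 15, in proj
    K,R,t=cam(n); c=K@(R@np.array(p,float)+t); return c[:2]/c[2]
          ~~~^^^
  File "h.py", line 4, in cam
    m=eyes.camera_model(n); R=cv2.Rodrigues(np.array(m['rvec'],float))[0]; t=np.array(m['tvec'],float).ravel()
ValueError: time passes only in moves, steps and waits
```

The edge row of about 218.4 matches an origin height of 122 mm once the known camera bias of about 1.3 px is added. At 132 mm it would be 216. So the cap has dropped into the gaps and is against the tooth. I'll regrip and screw it clockwise, following it down.

arm_command(deltas=[[[0,0,0,0,0,-3],[0,-0.05,0,0,0,-3],[0,-0.05,-0.2,0,0,-3],[0,0,-0.3,0,0,0],[0,0,-0.3,0,0,0],[0,0,0,0,0,0],[0,0,0,0,0,0]]])

```text
t: 48.3
tool_pos: [0.4917, 0.041, 0.1552]
orientation: [-2.032, -2.395, 0.001]
force: [0.8, 0.1, 0.1]
opening: 0.0289
gripper_force: 0.0
```

arm_command(deltas=[[[0,0,0,0,0,0],[0,0,0,0,0,0],[0,0,0,0,0,0],[0,0,0,0,0,0],[0,0,0,0,0,0]]], gripper=-0.9, squeeze=10)

```text
t: 48.72
tool_pos: [0.4923, 0.0411, 0.1557]
orientation: [2.034, 2.394, 0.001]
force: [2.5, 1.4, -0.8]
opening: 0.0238
gripper_force: 9.5
```

```bash
python3 st.py
```

```text
[0.4923 0.0411 0.1557] yaw 99.3 op 0.02383198378802221 gf 9.517731789965183 tau [ 0.128 -0.407 -0.063] F [ 2.5  1.4 -0.8] q [-0.02 -0.12  1.86  0.    1.41 -0.18]
```

arm_command(deltas=[[[0,0,0,0,0,-3],[0,0,-0.02,0,0,-4],[0,0,-0.02,0,0,-4],[0,0,-0.03,0,0,-4],[0,0,-0.02,0,0,-4],[0,0,-0.03,0,0,-4],[0,0,-0.02,0,0,-4],[0,0,-0.03,0,0,-4],[0,0,-0.02,0,0,-4],[0,0,-0.03,0,0,-4],[0,0,-0.03,0,0,-4]]], squeeze=20)

```text
t: 49.63
tool_pos: [0.4923, 0.0409, 0.1538]
orientation: [2.772, 1.477, 0.001]
force: [0.1, -0.1, 3.1]
opening: 0.0218
gripper_force: 20.0
```

```bash
python3 st.py
```

```text
[0.4923 0.0409 0.1538] yaw 56.1 op 0.021789730305674878 gf 19.974152147769928 tau [-0.064  0.151  0.086] F [ 0.1 -0.1  3.1] q [-0.02 -0.12  1.86 -0.    1.4   0.57]
```

arm_command(deltas=[[[0,0,-0.02,0,0,-4],[0,0,-0.02,0,0,-4],[0,0,-0.03,0,0,-4],[0,0,-0.02,0,0,-4],[0,0,-0.03,0,0,-4],[0,0,-0.02,0,0,-4],[0,0,-0.03,0,0,-4],[0,0,-0.02,0,0,-4],[0,0,-0.02,0,0,-4],[0,0,0,0,0,0]]])

```text
t: 50.47
tool_pos: [0.4919, 0.0409, 0.151]
orientation: [3.093, 0.549, -0.001]
force: [-0.0, 1.1, 0.7]
opening: 0.0215
gripper_force: 20.0
```

```bash
python3 st.py
```

```text
[0.4919 0.0409 0.151 ] yaw 20.1 op 0.021544669717894562 gf 19.97657150030136 tau [ 0.143 -0.061  0.03 ] F [-0.   1.1  0.7] q [-0.02 -0.12  1.86 -0.    1.4   1.2 ]
```

arm_command(deltas=[[[0,0,-0.03,0,0,-3],[0,0,-0.02,0,0,-3],[0,0,-0.02,0,0,-3],[0,0,-0.02,0,0,-3],[0,0,0,0,0,0]]])

```text
t: 50.88
tool_pos: [0.4919, 0.041, 0.15]
orientation: [-3.133, -0.227, 0.001]
force: [0.3, 0.5, -0.3]
opening: 0.0215
gripper_force: 20.0
```

```bash
python3 st.py
```

```text
[0.4919 0.041  0.15  ] yaw 8.3 op 0.021537342632405865 gf 19.975308179855347 tau [ 0.145  0.014 -0.021] F [ 0.3  0.5 -0.3] q [-0.02 -0.12  1.86 -0.    1.4   1.41]
```

arm_command(deltas=[[[0,0,-0.01,0,0,-2],[0,0,-0.01,0,0,-2],[0,0,-0.01,0,0,-2],[0,0,0,0,0,0]]])

```text
t: 51.22
tool_pos: [0.4919, 0.0411, 0.1497]
orientation: [-3.141, -0.066, 0.001]
force: [0.6, 0.5, -1.6]
opening: 0.0218
gripper_force: 20.0
```

```bash
python3 st.py
```

```text
[0.4919 0.0411 0.1497] yaw 2.4 op 0.02181847061317216 gf 19.97461974620819 tau [ 0.094  0.017 -0.039] F [ 0.6  0.5 -1.6] q [-0.02 -0.12  1.86  0.    1.4   1.51]
```

arm_command(deltas=[[[0,0,0,0,0,-2],[0,0,0,0,0,-2],[0,0,0,0,0,-2],[0,0,0,0,0,0]]])

```text
t: 51.55
tool_pos: [0.4919, 0.041, 0.1497]
orientation: [3.14, -0.099, -0.001]
force: [-0.1, 0.5, -1.1]
opening: 0.0221
gripper_force: 20.0
```

```bash
python3 st.py; python3 cap.py
```

```text
[0.4919 0.041  0.1497] yaw -3.6 op 0.022065121920694705 gf 19.974335432052612 tau [ 0.148 -0.001  0.024] F [-0.1  0.5 -1.1] q [-0.02 -0.12  1.86 -0.    1.4   1.61]
axis px [301 204] [(0.116, np.float64(209.7)), (0.122, np.float64(208.2)), (0.132, np.float64(205.7))]
293 [120, 121, 118, 120, 119, 121, 120, 113, 101, 95, 101, 105, 104, 108]
295 [121, 124, 122, 122, 121, 122, 125, 120, 107, 98, 94, 110, 113, 113]
```

arm_command(deltas=[[[0,0,0,0,0,-2],[0,0,0,0,0,-2],[0,0,0,0,0,-2],[0,0,0,0,0,-2],[0,0,0,0,0,0]]])

```text
t: 52.02
tool_pos: [0.4921, 0.0415, 0.1497]
orientation: [-3.125, 0.317, 0.0]
force: [1.9, 2.3, -2.3]
opening: 0.022
gripper_force: 20.0
```

```bash
python3 st.py; python3 cap.py
```

```text
[0.4921 0.0415 0.1497] yaw -11.6 op 0.02203070084082886 gf 19.985464811325073 tau [ 0.531 -0.112  0.079] F [ 1.9  2.3 -2.3] q [-0.02 -0.12  1.86  0.    1.39  1.75]
axis px [301 204] [(0.116, np.float64(209.7)), (0.122, np.float64(208.2)), (0.132, np.float64(205.7))]
293 [121, 122, 118, 121, 120, 123, 119, 115, 101, 95, 98, 104, 110, 107]
295 [120, 121, 120, 121, 123, 121, 120, 124, 111, 100, 97, 107, 110, 113]
```

arm_command(deltas=[[[0,0,0,0,0,-2],[0,0,0,0,0,-2],[0,0,0,0,0,-2],[0,0,0,0,0,-2],[0,0,0,0,0,0]]])

```text
t: 52.48
tool_pos: [0.4916, 0.0421, 0.1497]
orientation: [-3.095, 0.534, 0.002]
force: [-2.4, 6.6, -0.9]
opening: 0.0226
gripper_force: 21.4
```

```bash
python3 st.py; python3 cap.py
python3 - <<'E'
from h import *
b=eyes.read_camera('top');a=eyes.read_camera('scene')
cv2.imwrite('pics/e2.png',np.hstack([cv2.resize(a[150:240,255:345],(540,540),interpolation=cv2.INTER_CUBIC),cv2.resize(b[200:245,245:290],(260,260),interpolation=cv2.INTER_CUBIC).repeat(1,0) if 0 else cv2.copyMakeBorder(cv2.resize(b[190:255,235:300],(260,260)),0,280,0,0,0)]))
E
```

```text
[0.4916 0.0421 0.1497] yaw -19.6 op 0.022572065907684444 gf 21.370129119604826 tau [1.006 0.36  0.577] F [-2.4  6.6 -0.9] q [-0.02 -0.12  1.86  0.    1.4   1.89]
axis px [301 204] [(0.116, np.float64(209.7)), (0.122, np.float64(208.2)), (0.132, np.float64(205.7))]
293 [121, 121, 119, 118, 121, 118, 119, 115, 105, 93, 100, 106, 109, 105]
295 [121, 123, 123, 123, 120, 120, 121, 124, 112, 100, 98, 107, 110, 108]
```

View pics/e2.png

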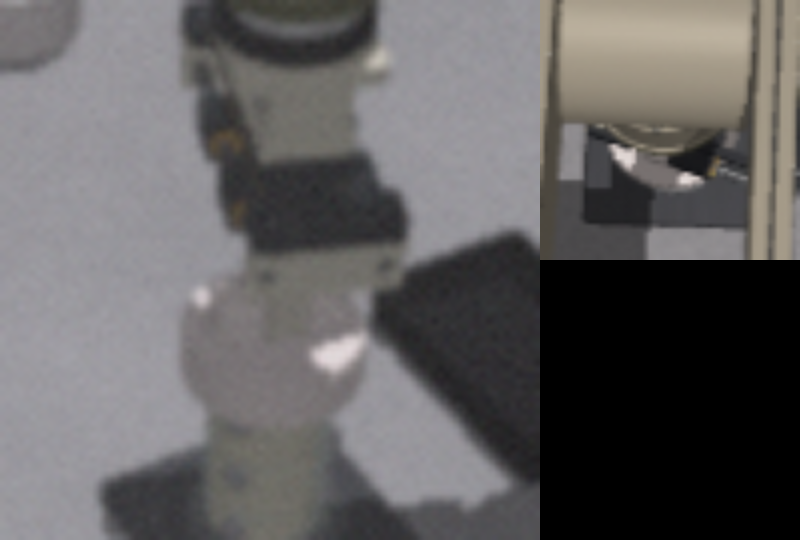

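The cap sits level and low on the neck, with its skirt edge at crop row 425, and torque is rising. One more turn against the stop.

arm_command(deltas=[[[0,0,0,0,0,-2],[0,0,0,0,0,-2],[0,0,0,0,0,-2],[0,0,0,0,0,-2],[0,0,0,0,0,0]]], squeeze=30)

```text
t: 53.05
tool_pos: [0.4909, 0.0429, 0.1497]
orientation: [-3.05, 0.746, 0.005]
force: [-5.7, 9.4, 3.2]
opening: 0.0242
gripper_force: 34.5
```

```bash
python3 st.py; python3 cap.py
```

```text
[0.4909 0.0429 0.1497] yaw -27.5 op 0.024159976981454223 gf 34.45746263489127 tau [1.685 1.112 0.975] F [-5.7  9.4  3.2] q [-0.02 -0.12  1.86  0.    1.4   2.03]
axis px [301 204] [(0.116, np.float64(209.7)), (0.122, np.float64(208.2)), (0.132, np.float64(205.7))]
293 [122, 119, 120, 122, 119, 121, 121, 118, 106, 96, 97, 108, 108, 105]
295 [116, 122, 121, 119, 122, 122, 121, 118, 116, 102, 100, 108, 111, 111]
```

It's at the stop: the pads are now yielding on the bar. I'll release, retreat and check.

arm_command(deltas=[[[0,0,0,0,0,0],[0,0,0,0,0,0],[0,0,0,0,0,0],[0,0,0,0,0,0],[0,0,1,0,0,0],[0,0,2.5,0,0,0],[0,0,3.5,0,0,0],[0,0,3,0,0,0],[-1,-3,0,0,0,0],[-1,-3.8,0,0,0,0],[-1,-3.8,0,0,0,0],[-1,-3.8,0,0,0,0]]], gripper=0.1)

```text
t: 54.1
tool_pos: [0.4517, -0.1044, 0.2512]
orientation: [3.05, -0.749, 0.003]
force: [0.6, -0.9, -0.5]
opening: 0.0513
gripper_force: 0.0
```

arm_command(deltas=[[[0,-3.5,0,0,0,0],[0,-3.5,0,0,0,0],[0,-3.5,0,0,0,0],[0,-3,0,0,0,0],[0,0,0,0,0,0],[0,0,0,0,0,0]]])

```text
t: 54.6
tool_pos: [0.4517, -0.2396, 0.2503]
orientation: [3.049, -0.756, 0.0]
force: [0.2, -0.6, -0.2]
opening: 0.0511
gripper_force: 0.0
```

```bash
python3 st.py; python3 cap.py; python3 - <<'E'
from h import *
a=eyes.read_camera('scene');b=eyes.read_camera('top'); a0=cv2.imread('pics/scene0.png');b0=cv2.imread('pics/top0.png')
R={'wood':((8,60,100),(20,170,255)),'white':((0,0,185),(180,40,255)),'handle':((5,100,60),(14,255,200)),'yellow':((21,130,120),(32,255,255)),'purple':((125,80,50),(155,255,255)),'blue':((100,120,60),(125,255,255)),'red':((170,130,60),(180,255,255))}
def bl(im,lo,hi):
    n,l,s,c=cv2.connectedComponentsWithStats(cv2.inRange(cv2.cvtColor(im,cv2.COLOR_BGR2HSV),lo,hi))
    return [(c[i].round(1).tolist(),int(s[i,4])) for i in range(1,n) if s[i,4]>100 and 80<c[i][0]<480 and 120<c[i][1]<350]
for k,(lo,hi) in R.items():
    print(k,'S0',bl(a0,lo,hi),'S',bl(a,lo,hi)); print('  T0',bl(b0,lo,hi),'T',bl(b,lo,hi))
# cap disc and bar in top view
m=cv2.inRange(cv2.cvtColor(b,cv2.COLOR_BGR2HSV),(0,0,185),(180,40,255))[190:250,235:300]
ct=max(cv2.findContours(m,0,2)[0],key=cv2.contourArea); e=cv2.fitEllipse(ct); u,v=np.array(e[0])+[235,190]; print('disc',e[1],onz('top',u,v,.144))
E
```

```text
[ 0.4517 -0.2396  0.2503] yaw -27.9 op 0.05114643777722998 gf 0.0 tau [ 0.099 -0.005 -0.011] F [ 0.2 -0.6 -0.2] q [-0.59 -0.12  1.68 -0.    1.58  1.47]
axis px [301 204] [(0.116, np.float64(209.7)), (0.122, np.float64(208.2)), (0.132, np.float64(205.7))]
293 [206, 163, 134, 124, 121, 120, 119, 115, 107, 94, 99, 103, 109, 106]
295 [214, 189, 148, 126, 120, 121, 124, 120, 112, 101, 98, 104, 110, 110]
wood S0 [([372.5, 242.0], 163), ([247.4, 267.2], 274), ([288.5, 290.4], 309), ([378.8, 319.7], 168)] S [([372.1, 241.9], 159)]
  T0 [([253.8, 156.7], 276), ([209.3, 176.2], 280), ([169.8, 241.7], 208)] T [([170.3, 241.2], 207)]
white S0 [([269.6, 178.4], 224)] S [([256.5, 142.7], 218), ([300.8, 204.1], 307)]
  T0 [([364.4, 242.3], 691), ([477.1, 310.2], 309)] T [([433.2, 216.1], 425), ([267.6, 219.4], 825), ([353.8, 279.3], 165), ([346.6, 279.1], 130), ([408.1, 316.8], 165), ([412.7, 320.9], 166), ([477.1, 310.2], 309)]
handle S0 [([371.9, 246.2], 225)] S [([371.5, 246.1], 217)]
  T0 [([170.4, 241.8], 224)] T [([170.9, 241.4], 227)]
yellow S0 [([198.5, 121.8], 113), ([401.7, 311.8], 1452), ([259.4, 304.1], 287)] S [([198.4, 122.0], 117), ([401.7, 311.8], 1459), ([259.4, 303.7], 269)]
  T0 [([209.6, 146.0], 264), ([126.7, 243.1], 1467)] T [([209.6, 146.0], 265), ([126.7, 243.1], 1468)]
purple S0 [([313.1, 274.1], 255)] S [([313.1, 274.0], 253)]
  T0 [([214.4, 207.0], 257)] T [([214.4, 207.0], 257)]
blue S0 [([184.9, 138.1], 1559)] S [([184.6, 137.9], 1534)]
  T0 [([317.0, 158.9], 240)] T [([316.7, 158.3], 229)]
red S0 [] S []
  T0 [] T []
disc (32.415348052978516, 32.49823760986328) [0.49233754 0.04135136 0.144     ]
```

```bash
python3 -c "
from plant import ticket
print(ticket.close_job())"
```

```text
the job is handed in; nothing more can be done
None
```

I handed the job in at about 55 s of robot time. Both wooden yo-yos are rammed flat to the bottom of the tube, the cap is screwed clockwise to its stop, the pusher stands upright in its stand, and the other objects I rechecked in the images had not moved; the judge's verdict was not shown.

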